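# Deburr the bore of a microscope aperture ring

## Robot

A 6-joint arm with a two-finger parallel gripper is mounted at the origin on the work surface. World frame = base frame: x ahead of the robot, y to its left, z up, the work surface at z = 0. Lengths are in mm, angles in rad, forces in N, time in s.
With the tool pointing down it reaches from about 275 to 1000 mm from the base axis. Payload 8.4 kg.
Tool frame: the origin (TCP) lies at the very end of the fingers, on their centre line; the grasp point (between the pads) lies 19 mm behind it (r.pinch_z is the distance from the TCP to the grasp point, in mm); z points along the fingers, y is the direction in which the jaws open and shut (so a half turn about z gives the same grasp; the last joint's range is limited). The gripper opens to 85 mm and grips with 20 to 120 N. Pads are 22 mm wide; open, the fingers measure 114 mm over their backs; the gripper's body (76 mm by 85 mm) begins 54 mm behind the grasp point. The pads swing forward as they close: fully open they stand 13 mm farther back than shut.
Start: joints at [1.319, 0.353, 1.633, -0, 1.155, -0.002], TCP at [154.505, 605.604, 231.281] pointing down, gripper open.
Joint ranges: [-2.63, 2.63], [-0.92, 2.1], [0.06, 2.66], [-1.3, 4.44], [0, 2.69], [-3.02, 3.02]. Speed limits (rad/s): [2.22, 2.22, 2.79, 3.14, 3.14, 3.14].

## Interface

Orientations are given as [roll, pitch, yaw] about the fixed x, y, z axes, in that order (R = Rz(yaw) Ry(pitch) Rx(roll)).
In Python, from rig import r, optics gives the robot as it stands.
- The arm moves only by the shell command python3 -m creep 'ROWS' [FORCE]. ROWS is JSON, a list of rows, each an object with "dp": the shift along the tool's x, y, z in mm, a list of three; "angular": the turn, a rotation vector about the tool's x, y, z in rad, a list of three; "fingers": the finger opening in mm, from 0 to 85.4. In form: [{"dp": [dx, dy, dz], "angular": [wx, wy, wz], "fingers": fingers}, ...]. A call has 1 to 5 rows; each row is the pose to reach, as a shift and turn from the pose commanded when the call began, along the tool's axes at that moment; what a row does not reach only later rows make up. A row lasts 1/12 s, in which the tool goes at most 41.7 mm and 7.16 degrees, less where a joint would pass 70% of its speed; a pose out of reach is approached as far as the arm can. A call with a gripper value outside its range is refused whole. The fingers move at their own pace and stop on an object; FORCE is the grip in N (left out, the last holds). Time passes only in rows, so rows that repeat a pose let the fingers close. It gives the time, the measured TCP pose, the force and the opening at its end, in the units of the state.
- r.sense(): the state, without advancing time (a new reading comes with each control period).
- optics.grab_frame(name): name is "side" or "top"; returns the picture (420x560x3 uint8, blue, green, red); there is no depth.
- optics.camera_params(name): a dict with "fx", "fy", "cx", "cy" (pixels), "eye" and "rotation" of the camera in the world. Camera axes: x right, y up, looking along -z (the intrinsics and any distortion apply to the point x, -y, -z); pixel columns grow to the right and rows downward; lengths in mm; the calibration is good to about 2 mm. A picture is of the moment at which its call begins. camera_params takes no time and is no camera call.
- r.sign_off(): hands the job in, once; it reports no verdict.
The state is a dict: "clock": time; "qpos": joint angles; "qvel": joint speeds; "joint_efforts": joint torques, N m; "eef_pos": TCP position; "tcp_rot": TCP orientation; "contact_force": force on the tool from outside, world axes, zero at the start; "wrist_torque": the same for the moment, N m; "opening": opening from 0.0 (shut) to 1.0 (fully open).
Only numpy, scipy, OpenCV 4.12 (cv2) and the standard library are available. Lean on these libraries where they do the work, as an engineer would, in place of code of your own. Each camera call takes 0.05 s, during which the arm holds its last target.

## Task

Take the orange deburring tool out of its blue stand, put its blade a few millimetres down into the hole of the aluminium ring clamped on the black fixture, and run it in a full circle round the hole's edge: start on the side of the yellow mark and go counter-clockwise as seen from above until you are back at the mark. Keep the blade lightly pressed against the edge all the way, at about 4 N and never more than 9 N. Then put the tool back upright and fully home in its stand, and leave the objective, the slide box and the bottle where they are.

Things in the scene. Friction and masses are not known exactly. Their poses are not given: they have to be found in the camera images.
- fixture: Black clamping plate fixed to the bench, 150 (x) x 156 (y) x 20 mm, origin at the centre of its underside, z up; it may be turned. A bright aluminium ring is clamped on it (see nominal). Two steel clamps on its +y and -y sides reach over the ring's rim to 37 mm from the plate's centre, up to 51 mm above the origin.
- nominal (a point): Plate's centre axis, 36.5 mm above the bench, level with the ring's top. The ring (outside 90 mm, straight through hole 56 mm, 16 mm thick, black plate below) is clamped fast but by hand: the hole's true centre lies up to 6 mm from here along the plate's x and up to 5 mm along its y, differently each time; no pose shows it, it must be felt or seen.
- mark (a point): Centre of the painted yellow stripe (16 x 10 mm) on the black plate's top, on the plate's +x side, 63 mm from its centre: start and finish of the circle.
- stand: Blue upright tube, outer diameter 48, bore 31 mm, 70 mm tall, on a grey 90 x 90 x 8 mm foot, fixed to the bench; origin at the centre of its underside, z up. The tool hangs in it blade down, its collar resting on the rim.
- stand_mouth (a point): Centre of the stand's upper rim, 70 mm above the bench.
- tool: Deburring tool, about 170 g, upright in the stand at some yaw. Origin on its axis level with the blade's point, z up to the handle. From there up: steel blade 6 mm thick, 0-32 mm; round boss 26 mm, 32-46 mm; black collar 36 mm, 46-50 mm; orange handle 22 x 22 mm, flats facing x and y, 50-104 mm. Seated: origin 24 mm above the stand's, collar on the rim.
- blade: The steel blade of the tool, 6 mm diameter. It is spring mounted in the tool: its point gives sideways in any direction, without tilting, by 1 mm for each 2.5 N, up to 6.5 mm, and springs back. Origin at the blade's point.
- blade_tip (a point): The blade's point, at the lower end of the blade, on its axis.
- objective: Bystander: steel microscope objective with a yellow band, standing, 27 mm diameter, 46 mm tall, origin at the centre of its underside.
- slide_box: Bystander: closed blue slide box 45 x 105 x 32 mm, origin at the centre of its underside.
- oil_bottle: Bystander: small amber bottle 36 mm diameter, 75 mm tall, origin at the centre of its underside.
Not all that is in view belongs to the job. There is more than one size of the stand; the job needs the middle-sized.

How it is judged (in metres and radians):
On the way, in this order (a step that is already met when the one before it is completed fails the run):
1. the tool is out of its stand (z of tool in the frame of stand above 0.075 m), for 0.2 s.
2. blade pressed on the hole's edge with at least 1 N, its tip 2 to 14 mm below the ring's top: on the side of the yellow mark (x of blade_tip in the frame of fixture above 0.006 m and y of blade_tip in the frame of fixture between -0.01 and 0.01 m and z of blade_tip in the frame of fixture between 0.0225 and 0.0345 m and horizontal distance between blade_tip and fixture below 0.042 m and contact force between blade and fixture above 1 N), for 0.2 s.
3. blade pressed on the hole's edge with at least 1 N, its tip 2 to 14 mm below the ring's top: an eighth of the way round (x of blade_tip in the frame of fixture above 0.006 m and y of blade_tip in the frame of fixture above 0.01 m and z of blade_tip in the frame of fixture between 0.0225 and 0.0345 m and horizontal distance between blade_tip and fixture below 0.042 m and contact force between blade and fixture above 1 N), for 0.2 s.
4. blade pressed on the hole's edge with at least 1 N, its tip 2 to 14 mm below the ring's top: a quarter of the way round (x of blade_tip in the frame of fixture between -0.006 and 0.006 m and y of blade_tip in the frame of fixture above 0.01 m and z of blade_tip in the frame of fixture between 0.0225 and 0.0345 m and horizontal distance between blade_tip and fixture below 0.042 m and contact force between blade and fixture above 1 N), for 0.2 s.
5. blade pressed on the hole's edge with at least 1 N, its tip 2 to 14 mm below the ring's top: three eighths of the way round (x of blade_tip in the frame of fixture below -0.006 m and y of blade_tip in the frame of fixture above 0.01 m and z of blade_tip in the frame of fixture between 0.0225 and 0.0345 m and horizontal distance between blade_tip and fixture below 0.042 m and contact force between blade and fixture above 1 N), for 0.2 s.
6. blade pressed on the hole's edge with at least 1 N, its tip 2 to 14 mm below the ring's top: on the side opposite the mark (x of blade_tip in the frame of fixture below -0.006 m and y of blade_tip in the frame of fixture between -0.01 and 0.01 m and z of blade_tip in the frame of fixture between 0.0225 and 0.0345 m and horizontal distance between blade_tip and fixture below 0.042 m and contact force between blade and fixture above 1 N), for 0.2 s.
7. blade pressed on the hole's edge with at least 1 N, its tip 2 to 14 mm below the ring's top: five eighths of the way round (x of blade_tip in the frame of fixture below -0.006 m and y of blade_tip in the frame of fixture below -0.01 m and z of blade_tip in the frame of fixture between 0.0225 and 0.0345 m and horizontal distance between blade_tip and fixture below 0.042 m and contact force between blade and fixture above 1 N), for 0.2 s.
8. blade pressed on the hole's edge with at least 1 N, its tip 2 to 14 mm below the ring's top: three quarters of the way round (x of blade_tip in the frame of fixture between -0.006 and 0.006 m and y of blade_tip in the frame of fixture below -0.01 m and z of blade_tip in the frame of fixture between 0.0225 and 0.0345 m and horizontal distance between blade_tip and fixture below 0.042 m and contact force between blade and fixture above 1 N), for 0.2 s.
9. blade pressed on the hole's edge with at least 1 N, its tip 2 to 14 mm below the ring's top: seven eighths of the way round (x of blade_tip in the frame of fixture above 0.006 m and y of blade_tip in the frame of fixture below -0.01 m and z of blade_tip in the frame of fixture between 0.0225 and 0.0345 m and horizontal distance between blade_tip and fixture below 0.042 m and contact force between blade and fixture above 1 N), for 0.2 s.
10. blade pressed on the hole's edge with at least 1 N, its tip 2 to 14 mm below the ring's top: back on the side of the mark (all of step 2), for 0.2 s.
At the end, for the whole second after the job is handed in: The tool hangs released and at rest in its stand: its axis within 5 mm of the stand's, the collar within 3 mm of the rim, upright within 0.08 rad; the objective, the slide box and the bottle each within 15 mm of where they stood (horizontal distance between tool and stand_mouth below 0.005 m and z of tool in the frame of stand between 0.02 and 0.027 m and angle between tool's own z axis and vertical below 0.08 rad and linear speed of tool below 0.02 m/s and distance of each of objective, slide_box, oil_bottle from where it was at the start of the episode below 0.015 m); the robot touches nothing.
It fails at once if the tool presses on the ring or its fixture with more than 9 N (contact force between tool and fixture above 9 N).
It fails at once if the microscope objective is pushed 15 mm or more (distance of objective from where it was at the start of the episode above 0.015 m).
It fails at once if the slide box is pushed 15 mm or more (distance of slide_box from where it was at the start of the episode above 0.015 m).
It fails at once if the amber bottle is pushed 15 mm or more (distance of oil_bottle from where it was at the start of the episode above 0.015 m).
It also fails if it takes over 72 s, if anything falls off the work surface, if the arm or the gripper's body presses on something with over 40 N, if the wrist force passes 120 N, or if a joint passes its speed limit or range.

## Working session

There is one attempt and no reset: what is moved stays moved. The work goes in short steps, Python scripts to look and compute and a shell command to move; the robot and the scene stay as the last step left them, time stands still between calls to the robot, and variables do not carry over. Pictures are saved under pics/ and viewed, and the job is handed in when it is done.

I'll start with the state, the calibration and both camera views.

```bash
ls; mkdir -p pics
python3 - <<'E'
from rig import r, optics
import cv2
print(r.sense()); print(r.pinch_z)
for n in ("side","top"):
    p=optics.camera_params(n); print(n,p)
    cv2.imwrite(f"pics/{n}0.png",optics.grab_frame(n))
E
```

```text
pics
{'clock': 0.0, 'qpos': array([ 1.31863842e+00,  3.53641221e-01,  1.63409020e+00, -2.19526445e-05,
        1.15517472e+00, -2.34272868e-03]), 'qvel': array([ 3.07238538e-04, -2.98646274e-05, -3.40192332e-04,  1.01765341e-03,
       -4.69600788e-04, -1.02544951e-03]), 'joint_efforts': array([-1.11775418e-03, -6.05255842e+01, -3.42059791e+01, -3.27578909e-04,
        9.55528492e-03,  7.93066199e-07]), 'eef_pos': array([154.37753114, 605.17901966, 230.58479239]), 'tcp_rot': array([-3.14027912e+00,  1.69948582e-05,  2.89178636e+00]), 'contact_force': array([0.52688239, 0.58865192, 0.24633571]), 'wrist_torque': array([ 0.01011596, -0.00443506, -0.01853703]), 'opening': 0.9984415351788751}
18.700000000000003
side {'fx': 426.8739410545978, 'fy': 426.8739410545978, 'cx': 278.8253663717589, 'cy': 205.64255197936873, 'eye': array([207.15044392, 430.72231283, 524.00722326]), 'rotation': array([ 0.96455856, -0.01015612, -2.46162021])}
top {'fx': 406.92520640950227, 'fy': 406.92520640950227, 'cx': 275.0643754773401, 'cy': 206.74793642875792, 'eye': array([536.37016477, -39.11833572, 943.44565693]), 'rotation': array([ 0.08539594,  0.00205532, -1.5461258 ])}
```

View pics/side0.png

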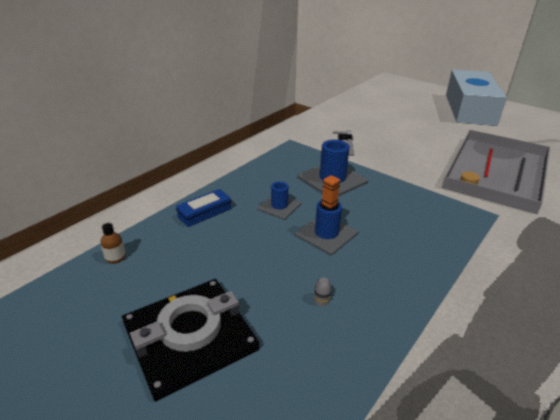

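View pics/top0.png

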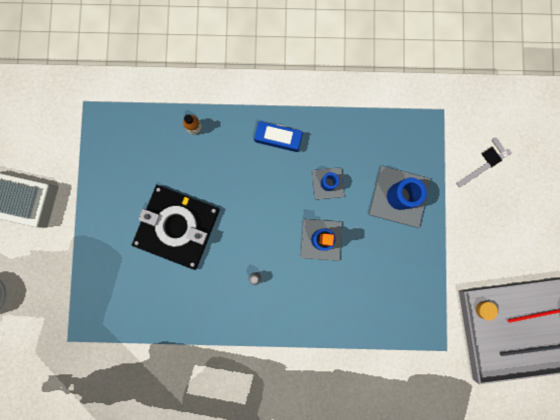

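Top view: fixture with ring at about (175,226) and yellow mark at (185,201). The middle stand with the orange tool is at about (325,240), the objective at (254,279), the slide box at (278,136) and the bottle at (192,123). Side view: tool at (331,185), ring at (189,322). I'll enlarge these areas.

```bash
cat > h.py <<'E'
import numpy as np, cv2
from scipy.spatial.transform import Rotation as Ro
from rig import r, optics
def cam(n):
    p=optics.camera_params(n); return p,Ro.from_euler('xyz',p['rotation']).as_matrix(),np.array(p['eye'])
def ray(n,u,v):
    p,R,e=cam(n); d=R@np.array([(u-p['cx'])/p['fx'],-(v-p['cy'])/p['fy'],-1]); return e,d/np.linalg.norm(d)
def atz(n,u,v,z):
    e,d=ray(n,u,v); return e+d*(z-e[2])/d[2]
def proj(n,P):
    p,R,e=cam(n); c=(np.atleast_2d(P)-e)@R; return np.c_[p['cx']+p['fx']*c[:,0]/-c[:,2], p['cy']+p['fy']*c[:,1]/c[:,2]]
def tri(a,b):  # a=side px, b=top px
    e1,d1=ray('side',*a); e2,d2=ray('top',*b)
    s=np.linalg.lstsq(np.c_[d1,-d2],e2-e1,rcond=None)[0]
    p1=e1+s[0]*d1;p2=e2+s[1]*d2; return (p1+p2)/2,np.linalg.norm(p1-p2)
def crop(src,x0,y0,x1,y1,k,out,pts=None):
    im=cv2.imread(src) if isinstance(src,str) else src
    c=cv2.resize(im[y0:y1,x0:x1],None,fx=k,fy=k,interpolation=cv2.INTER_CUBIC)
    for i in range(x0,x1,10):
        cv2.line(c,((i-x0)*k,0),((i-x0)*k,6 if i%50 else 14),(255,255,255),1)
        if i%20==0: cv2.putText(c,str(i),((i-x0)*k,24),0,.4,(255,255,255),1)
    for i in range(y0,y1,10):
        cv2.line(c,(0,(i-y0)*k),(6,(i-y0)*k),(255,255,255),1)
        if i%20==0: cv2.putText(c,str(i),(8,(i-y0)*k+4),0,.4,(255,255,255),1)
    if pts is not None:
        for u,v in pts: cv2.circle(c,(int((u-x0+.5)*k),int((v-y0+.5)*k)),2,(0,255,255),-1)
    cv2.imwrite(out,c)
E
python3 - <<'E'
from h import *
crop("pics/side0.png",110,270,270,390,5,"pics/side_fix.png")
crop("pics/side0.png",250,130,380,260,4,"pics/side_st.png")
crop("pics/top0.png",125,175,235,275,6,"pics/top_fix.png")
crop("pics/top0.png",290,200,370,275,7,"pics/top_st.png")
E
```

```text
(no output)
```

View pics/side_fix.png

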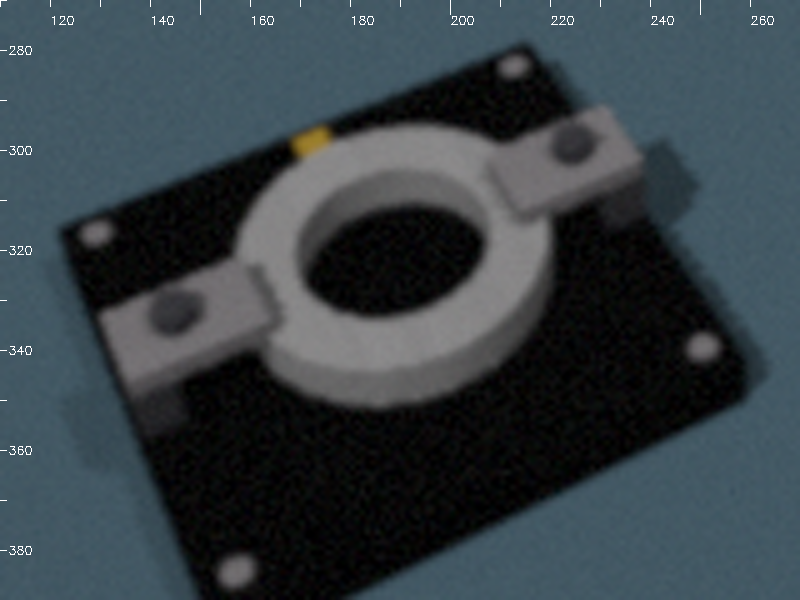

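View pics/side_st.png

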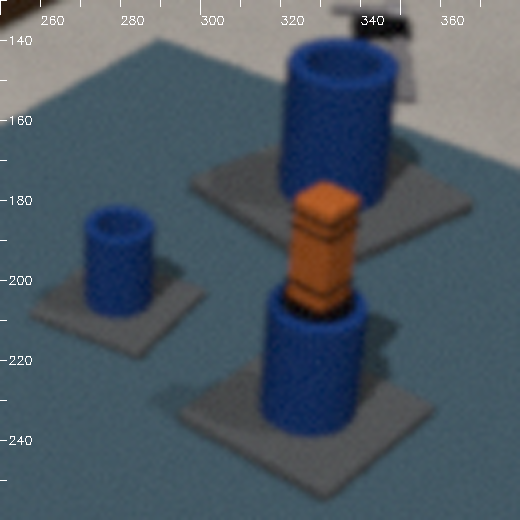

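View pics/top_fix.png

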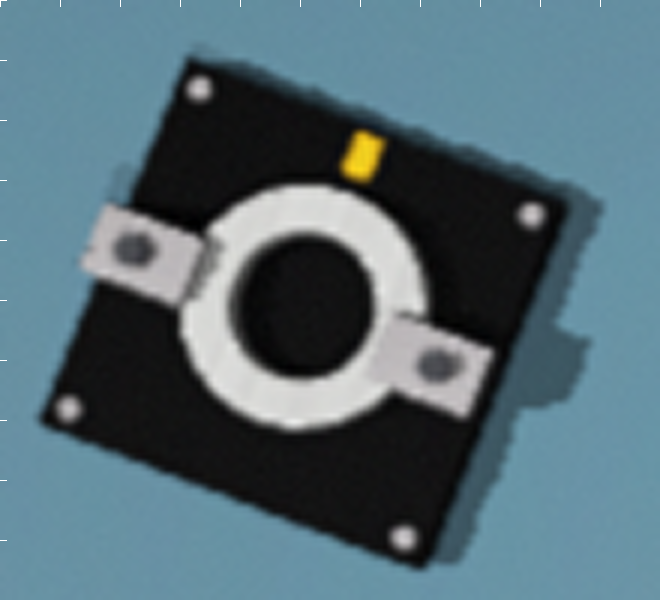

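View pics/top_st.png

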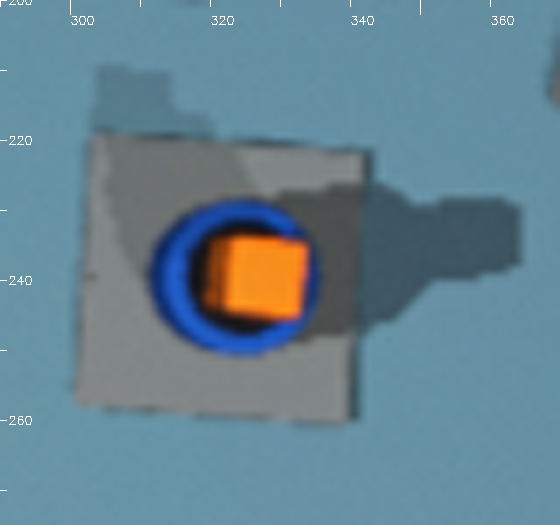

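The side crop shows the plate corners at (122,316) and (215,278), and the handle top centred near (331.5,180). The top crops give the plate corners (156.6,184.2), (219.6,208.8), (195.9,269.6) and (131.6,244.6), the mark at (185.1,200.6), the hole near (174.9,225.6), the handle top at (327.5,239.2) and the stand foot corners. Next I'll fit poses to these and overlay the models.

```bash
cat > fit1.py <<'E'
from h import *
from scipy.optimize import least_squares
pt=np.array([[156.6,184.2],[219.6,208.8],[195.9,269.6],[131.6,244.6]])-[.4,.4]
# plate corners in plate frame: mark +x. image up ~ +x ; left ~ +y
loc=np.array([[75,78],[75,-78],[-75,-78],[-75,78]])
def W(q,l,z):
    c,s=np.cos(q[2]),np.sin(q[2]); l=np.atleast_2d(l); return np.c_[q[0]+c*l[:,0]-s*l[:,1],q[1]+s*l[:,0]+c*l[:,1],np.full(len(l),float(z))]
f=lambda q:(proj('top',W(q,loc,20))-pt).ravel()
c0=atz('top',175,226,20)
s=least_squares(f,[c0[0],c0[1],0.3]); q=s.x
print('plate top view',q,'res',f(q).round(2))
print('mark world',W(q,[63,0],20), 'seen', atz('top',184.9,200.4,20), 'side tri mark',tri((171.8,298),(184.9,200.4)))
print('hole centre top@36.5',atz('top',174.9,225.6,36.5),'nominal',W(q,[0,0],36.5))
print('tri corners',tri((122,315.6),pt[0]),tri((215.2,278),pt[1]))
print('handle top tri',tri((331.3,179.8),(327.3,239.0)))
print('rim ctr top@70',atz('top',323.9,239.1,70))
ft=np.array([[92,133],[370,150],[348,420],[76,402]])/7+[290,200]
print('foot corners top@8',[atz('top',u-.4,v-.4,8).round(1) for u,v in ft])
E
python3 fit1.py
```

```text
plate top view [ 5.65611644e+02  1.89488654e+02 -3.41718668e-01] res [ 0.16 -0.43  0.45 -0.72 -0.46  0.54 -0.13  0.58]
mark world [[624.96899203 168.37692075  20.        ]] seen [624.84420615 170.75625714  20.        ] side tri mark (array([624.9622432 , 170.31652662,  24.37925154]), np.float64(1.5071487810455664))
hole centre top@36.5 [566.30383138 186.84224891  36.5       ] nominal [[565.61164448 189.48865427  36.5       ]]
tri corners (array([661.34483779, 238.36828467,  17.92010613]), np.float64(1.0299545563452464)) (array([609.20048744,  92.59563863,  18.62157731]), np.float64(1.6881017651803742))
handle top tri (array([ 543.92289853, -141.95330769,  125.95238267]), np.float64(0.32282141785673446))
rim ctr top@70 [ 544.1924203  -141.63165754   70.        ]
foot corners top@8 [array([590.6, -99.6,   8. ]), array([ 587.2, -191. ,    8. ]), array([ 499. , -184.7,    8. ]), array([502.6, -96. ,   8. ])]
```

The heights agree with the text: handle top 126 against 128 mm, plate 18–19 against 20 mm. Next, sub-pixel overlays for the hole edge and the handle yaw.

```bash
cat > ov.py <<'E'
from h import *
im=cv2.imread("pics/top0.png"); ims=cv2.imread("pics/side0.png")
def circ(c,R,z):
    t=np.linspace(0,2*np.pi,72); return np.c_[c[0]+R*np.cos(t),c[1]+R*np.sin(t),np.full(72,z)]
def sq(c,a,yaw,z):
    s=np.linspace(-1,1,15);o=np.ones(15)
    l=np.r_[np.c_[s,o],np.c_[s,-o],np.c_[o,s],np.c_[-o,s]]*a/2
    R=np.array([[np.cos(yaw),-np.sin(yaw)],[np.sin(yaw),np.cos(yaw)]]); l=l@R.T
    return np.c_[l+c[:2],np.full(len(l),z)]
E
python3 - <<'E'
from ov import *
H=(566.3,186.8)
P=np.r_[circ(H,28,36.5),circ(H,45,36.5)]
crop(im,140,190,210,260,9,"pics/ov1.png",proj('top',P))
crop(ims,150,285,230,355,8,"pics/ov2.png",proj('side',P))
T=(543.9,-142)
P=np.r_[sq(T,22,-.05,128),circ(T,24,70),sq(T,90,-.04,8)]
crop(im,295,210,350,265,10,"pics/ov3.png",proj('top',P))
crop(ims,290,165,370,260,6,"pics/ov4.png",proj('side',P))
E
```

```text
(no output)
```

View pics/ov1.png

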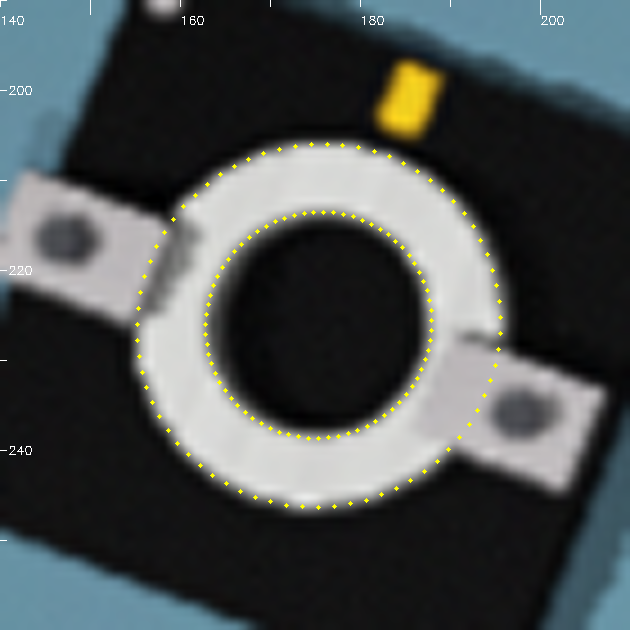

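View pics/ov2.png

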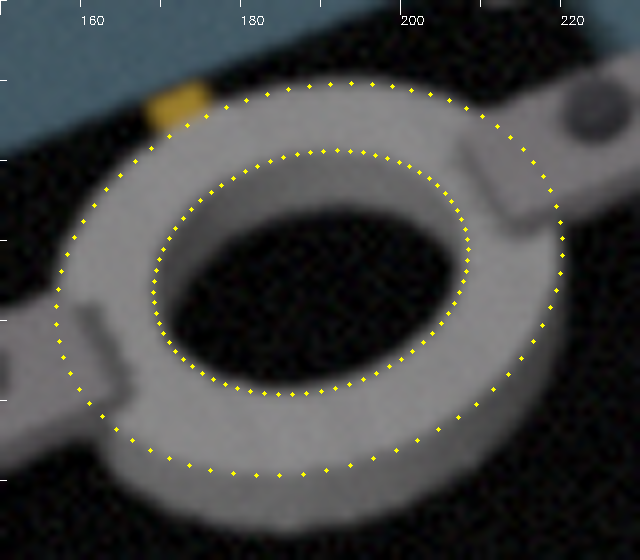

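View pics/ov3.png

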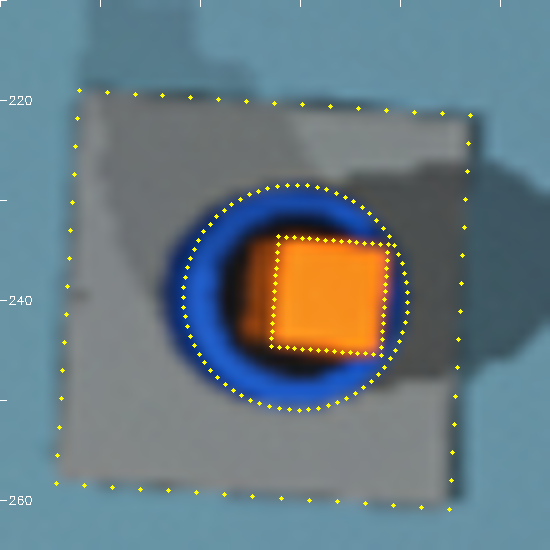

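View pics/ov4.png

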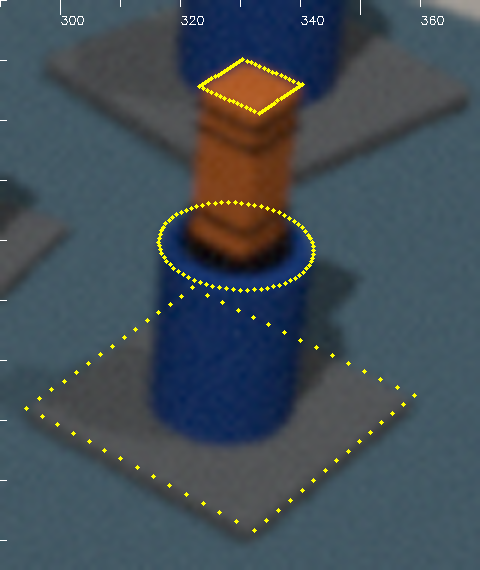

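Run:
```python
from h import *
s=(np.array([[199,88],[531,214],[404,538],[68,408]])+.5)/6-.5+[125,175]
w=np.array([atz('top',u,v,20)[:2] for u,v in s]); print(w.round(1),'ctr',w.mean(0))
y=[np.arctan2(*(w[0]-w[3])[::-1]),np.arctan2(*(w[1]-w[2])[::-1]),np.arctan2(*(w[0]-w[1])[::-1])-np.pi/2,np.arctan2(*(w[3]-w[2])[::-1])-np.pi/2]
print(np.round(y,3),[np.linalg.norm(w[i]-w[(i+1)%4]).round(1) for i in range(4)])
print('cross-check mark ang',np.arctan2(170.6-w.mean(0)[1],624.8-w.mean(0)[0]),np.hypot(170.6-w.mean(0)[1],624.8-w.mean(0)[0]))
st=r.sense();print(Ro.from_euler('xyz',st['tcp_rot']).as_matrix().round(4), st['eef_pos'])
for n,p in dict(objective=(254,280),box=(278,136),bottle=(192,123)).items(): print(n,atz('top',*p,20).round(0))
```

```text
[[648.9 234. ]
 [603.9 105.6]
 [480.9 148.7]
 [526.3 277.4]] ctr [565.00223169 191.41320995]
[-0.34  -0.337 -0.337 -0.339] [np.float64(136.1), np.float64(130.3), np.float64(136.5), np.float64(130.1)]
cross-check mark ang -0.3349454707412836 63.31637074059123
[[-9.690e-01  2.472e-01 -3.000e-04]
 [ 2.472e-01  9.690e-01 -1.200e-03]
 [-0.000e+00 -1.200e-03 -1.000e+00]] [154.42126641 605.19759693 230.64522762]
objective [449.   8.  20.]
box [780. -38.  20.]
bottle [806. 162.  20.]
```

The screws give the plate at (565.0,191.4) with yaw −0.338, and the mark sits at 63.3 mm, as it should. The hole is at about (566.3,186.5), which in plate axes is an offset of (2.9,−4.2), within the stated limits. The stand and tool are at about (543.9,−142) with tool yaw about −0.05. I'll move over.

```bash
cat > go.py <<'E'
# usage: go.py x y z [jaw-y-angle]  -> dp, angular in current tool axes
import sys
from h import *
def show(x,y,z,ja=None):
    s=r.sense(); R=Ro.from_euler('xyz',s['tcp_rot']).as_matrix()
    d=R.T@(np.array([x,y,z])-s['eef_pos'])
    a=np.arctan2(R[1,1],R[0,1])
    w=[0,0,0]
    if ja is not None:
        yv=np.array([np.cos(ja),np.sin(ja),0]); zv=np.array([0,0,-1.]); Rt=np.c_[np.cross(yv,zv),yv,zv]
        w=(Ro.from_matrix(R.T@Rt)).as_rotvec()
    print('t',round(s['clock'],2),'pos',s['eef_pos'].round(2),'F',s['contact_force'].round(2),'ja',a.round(4),'op',round(s['opening'],3))
    print('dp',d.round(2),'ang',np.round(w,4))
if __name__=='__main__': show(*map(float,sys.argv[1:]))
E
python3 go.py 543.9 -142 170 1.521
python3 -m creep '[{"dp":[-562,-628,61],"angular":[0,0,-0.2],"fingers":85},{"dp":[-562,-628,61],"angular":[0,0,-0.2],"fingers":85},{"dp":[-562,-628,61],"angular":[0,0,-0.2],"fingers":85},{"dp":[-562,-628,61],"angular":[0,0,-0.2],"fingers":85},{"dp":[-562,-628,61],"angular":[0,0,-0.2],"fingers":85}]'
python3 go.py 543.9 -142 170 1.521
```

```text
t 0.1 pos [154.42 605.2  230.65] F [-0.03 -0.07 -1.07] ja 1.321 op 1.004
dp [-562.1  -627.65   61.43] ang [-1.2e-03 -1.0e-04 -2.0e-01]
clock: 0.52
eef_pos: [250.7, 419.3, 215.8]
tcp_rot: [-3.141, -0.0, 3.092]
contact_force: [1.5, 0.7, -0.1]
opening: 0.994
t 0.52 pos [250.73 419.34 215.77] F [ 1.49  0.72 -0.12] ja 1.5217 op 0.994
dp [-320.38 -546.25   46.03] ang [-0.0006 -0.0001  0.0007]
```

```bash
python3 -m creep '[{"dp":[-318,-543,46],"angular":[0,0,0],"fingers":85},{"dp":[-318,-543,46],"angular":[0,0,0],"fingers":85},{"dp":[-318,-543,46],"angular":[0,0,0],"fingers":85},{"dp":[-318,-543,46],"angular":[0,0,0],"fingers":85},{"dp":[-318,-543,46],"angular":[0,0,0],"fingers":85}]'
python3 go.py 543.9 -142 170 1.521
```

```text
clock: 0.93
eef_pos: [346.7, 235.1, 200.9]
tcp_rot: [3.142, 0.0, 3.092]
contact_force: [1.1, 0.0, -0.2]
opening: 0.997
t 0.93 pos [346.68 235.12 200.93] F [ 1.09  0.02 -0.23] ja 1.5215 op 0.997
dp [-215.57 -366.94   30.94] ang [0.0001 0.0001 0.0005]
```

```bash
python3 -m creep '[{"dp":[-213,-363,30],"angular":[0,0,0],"fingers":85},{"dp":[-213,-363,30],"angular":[0,0,0],"fingers":85},{"dp":[-213,-363,30],"angular":[0,0,0],"fingers":85},{"dp":[-213,-363,30],"angular":[0,0,0],"fingers":85},{"dp":[-213,-363,30],"angular":[0,0,0],"fingers":85}]'
python3 go.py 543.9 -142 170 1.521
```

```text
clock: 1.35
eef_pos: [442.9, 50.7, 186.1]
tcp_rot: [3.142, 0.0, 3.092]
contact_force: [1.2, 1.0, -0.3]
opening: 0.996
t 1.35 pos [442.91  50.67 186.11] F [ 1.16  1.   -0.26] ja 1.5209 op 0.996
dp [-110.47 -187.39   16.11] ang [ 0.0001  0.0001 -0.0001]
```

```bash
python3 -m creep '[{"dp":[-110,-187,15],"angular":[0,0,0],"fingers":85},{"dp":[-110,-187,15],"angular":[0,0,0],"fingers":85},{"dp":[-110,-187,15],"angular":[0,0,0],"fingers":85},{"dp":[-110,-187,15],"angular":[0,0,0],"fingers":85},{"dp":[-110,-187,15],"angular":[0,0,0],"fingers":85}]'
python3 go.py 543.9 -142 170 1.521
```

```text
clock: 1.77
eef_pos: [539.2, -133.5, 171.4]
tcp_rot: [3.141, -0.0, 3.091]
contact_force: [1.2, 0.3, 0.1]
opening: 0.992
t 1.77 pos [ 539.19 -133.54  171.44] F [1.25 0.32 0.06] ja 1.5206 op 0.992
dp [-5.13 -8.21  1.44] ang [ 0.0002 -0.0005 -0.0004]
```

```bash
python3 -m creep '[{"dp":[-4,-7,1],"angular":[0,0,0],"fingers":85},{"dp":[-4,-7,1],"angular":[0,0,0],"fingers":85},{"dp":[-4,-7,1],"angular":[0,0,0],"fingers":85}]'
python3 go.py 543.9 -142 170 1.521
python3 - <<'E'
from h import *
t=optics.grab_frame('top');s=optics.grab_frame('side')
cv2.imwrite('pics/t1.png',t);cv2.imwrite('pics/s1.png',s)
crop(t,280,190,380,290,6,'pics/t1c.png');crop(s,270,90,400,250,4,'pics/s1c.png')
E
python3 go.py 543.9 -142 170 1.521
```

```text
clock: 2.02
eef_pos: [541.8, -138.6, 170.2]
tcp_rot: [3.141, -0.002, 3.09]
contact_force: [0.0, -0.7, -0.1]
opening: 0.992
t 2.02 pos [ 541.77 -138.55  170.19] F [ 0.04 -0.65 -0.09] ja 1.5196 op 0.992
dp [-2.31 -3.33  0.18] ang [ 0.0007 -0.0018 -0.0014]
t 2.12 pos [ 541.64 -137.42  170.65] F [0.97 0.34 0.55] ja 1.5216 op 0.998
dp [-2.48 -4.47  0.64] ang [ 0.0006 -0.0012  0.0006]
```

View pics/t1c.png

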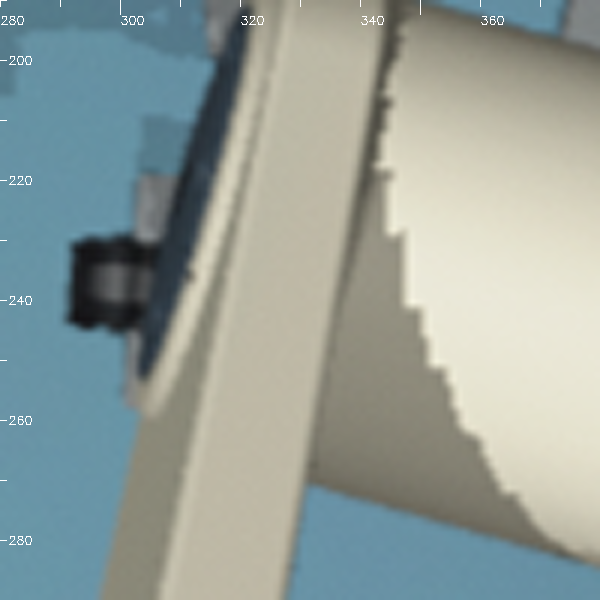

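View pics/s1c.png

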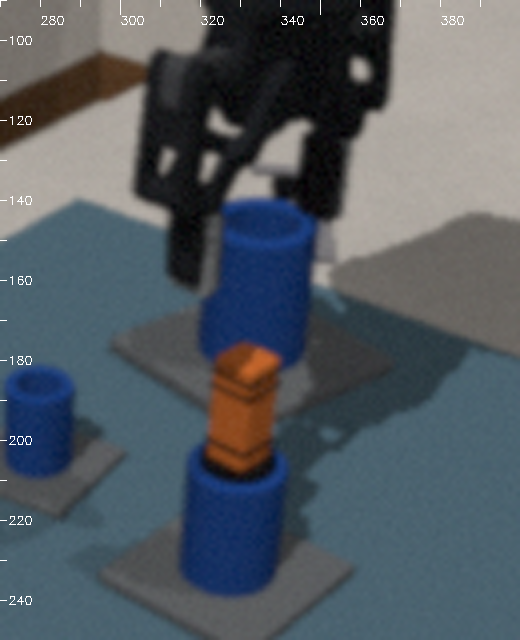

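The gripper hangs above and slightly short of the tool; in the side crop the fingers straddle it. I'll close the last millimetres, then go down.

```bash
python3 -m creep '[{"dp":[-2.5,-4.5,0],"angular":[0,0,0],"fingers":85},{"dp":[-2.5,-4.5,30],"angular":[0,0,0],"fingers":85},{"dp":[-2.5,-4.5,60],"angular":[0,0,0],"fingers":70},{"dp":[-2.5,-4.5,80],"angular":[0,0,0],"fingers":60},{"dp":[-2.5,-4.5,87],"angular":[0,0,0],"fingers":50}]'
python3 go.py 543.9 -142 83 1.521
python3 - <<'E'
from h import *
s=optics.grab_frame('side')
cv2.imwrite('pics/s2.png',s)
crop(s,270,120,390,250,5,'pics/s2c.png')
E
python3 go.py 543.9 -142 83 1.521
```

```text
clock: 2.53
eef_pos: [542.9, -141.9, 81.4]
tcp_rot: [3.141, -0.004, 3.093]
contact_force: [-0.9, 0.7, 0.5]
opening: 0.602
t 2.53 pos [ 542.85 -141.86   81.35] F [-0.86  0.68  0.53] ja 1.5224 op 0.602
dp [-1.05 -0.09 -1.65] ang [ 0.0009 -0.004   0.0014]
t 2.58 pos [ 543.01 -142.     81.46] F [-1.18 -0.3  -1.09] ja 1.5223 op 0.584
dp [-0.88  0.04 -1.54] ang [ 0.0009 -0.0041  0.0013]
```

View pics/s2c.png

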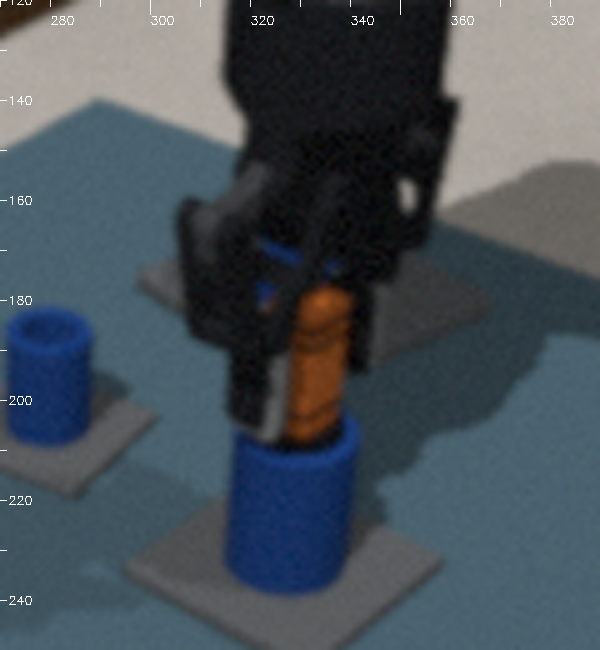

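The fingers straddle the handle, with the tips a few mm above the collar. I'll correct slightly and close.

```bash
python3 -m creep '[{"dp":[-0.8,0,-2],"angular":[0,-0.004,0],"fingers":35},{"dp":[-0.8,0,-2],"angular":[0,-0.004,0],"fingers":25},{"dp":[-0.8,0,-2],"angular":[0,-0.004,0],"fingers":10},{"dp":[-0.8,0,-2],"angular":[0,-0.004,0],"fingers":10},{"dp":[-0.8,0,-2],"angular":[0,-0.004,0],"fingers":10}]' 70
python3 go.py 543.9 -142 83 1.521
```

```text
clock: 3.0
eef_pos: [546.9, -143.4, 87.7]
tcp_rot: [-3.141, 0.007, 3.092]
contact_force: [-1.3, 1.8, 8.6]
opening: 0.248
t 3.0 pos [ 546.91 -143.36   87.71] F [-1.29  1.79  8.59] ja 1.5209 op 0.248
dp [3.11 1.21 4.69] ang [-0.0003  0.0071 -0.0001]
```

```bash
python3 -m creep '[{"dp":[0,0,0],"angular":[0,0,0],"fingers":10},{"dp":[0,0,0],"angular":[0,0,0],"fingers":10}]' 70
python3 - <<'E'
from h import *
s=optics.grab_frame('side')
cv2.imwrite('pics/s3.png',s)
crop(s,270,120,390,250,5,'pics/s3c.png')
print(r.sense()['wrist_torque'],r.sense()['contact_force'])
E
python3 go.py 543.9 -142 83 1.521
```

```text
clock: 3.17
eef_pos: [546.9, -143.4, 87.7]
tcp_rot: [-3.141, 0.007, 3.092]
contact_force: [0.4, 2.3, 7.2]
opening: 0.248
[0.34684981 0.02749426 0.01909892] [0.62343378 1.68886071 7.99038436]
t 3.22 pos [ 546.94 -143.37   87.72] F [0.62 1.69 7.99] ja 1.5209 op 0.251
dp [3.14 1.22 4.7 ] ang [-0.0003  0.0071 -0.0001]
```

View pics/s3c.png

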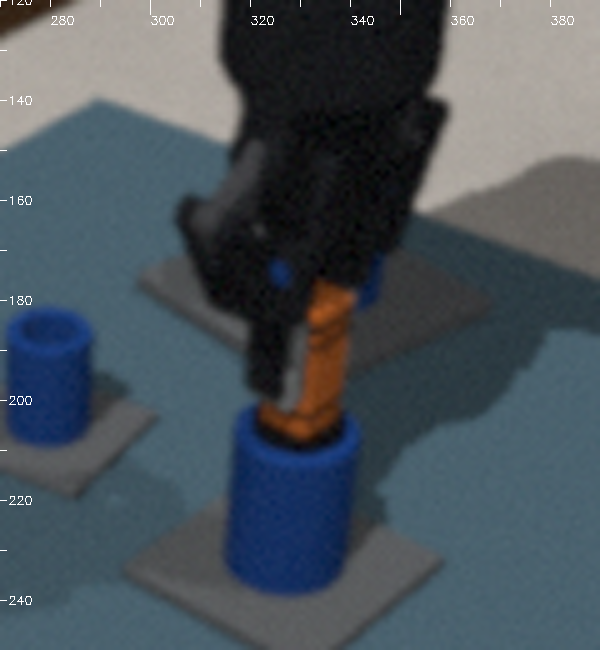

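The grip is closed at 21 mm. The arm shows 8 N upward and a few mm of compliance, because the closing pads pushed the tool onto its rim. I'll lift slowly at first so the tool comes straight out.

```bash
python3 -m creep '[{"dp":[-2,0,-5],"angular":[0,0,0],"fingers":10},{"dp":[-2,0,-15],"angular":[0,0,0],"fingers":10},{"dp":[-2,0,-40],"angular":[0,0,0],"fingers":10},{"dp":[-2,0,-70],"angular":[0,0,0],"fingers":10},{"dp":[-2,0,-95],"angular":[0,0,0],"fingers":10}]' 70
python3 -m creep '[{"dp":[0,0,0],"angular":[0,0,0],"fingers":10},{"dp":[0,0,0],"angular":[0,0,0],"fingers":10},{"dp":[0,0,0],"angular":[0,0,0],"fingers":10}]'
python3 - <<'E'
from h import *
s=optics.grab_frame('side');t=optics.grab_frame('top')
cv2.imwrite('pics/s4.png',s)
crop(s,270,90,390,250,5,'pics/s4c.png');crop(t,270,190,390,290,6,'pics/t4c.png')
E
python3 go.py 545.9 -142 178.5 1.521
```

```text
clock: 3.63
eef_pos: [547.2, -143.4, 183.2]
tcp_rot: [-3.141, 0.004, 3.092]
contact_force: [0.8, -0.4, -1.5]
opening: 0.251
clock: 3.88
eef_pos: [546.7, -143.3, 180.8]
tcp_rot: [3.142, 0.004, 3.092]
contact_force: [-0.3, 0.1, -1.6]
opening: 0.249
t 3.98 pos [ 546.27 -143.07  179.76] F [-0.03 -0.13 -1.89] ja 1.521 op 0.245
dp [0.42 1.05 1.26] ang [0.0004 0.0018 0.    ]
```

View pics/s4c.png

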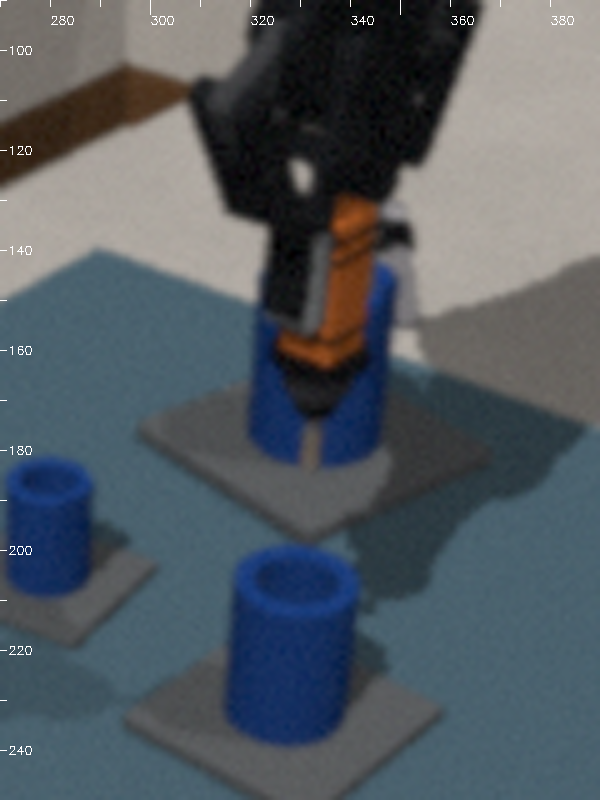

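View pics/t4c.png

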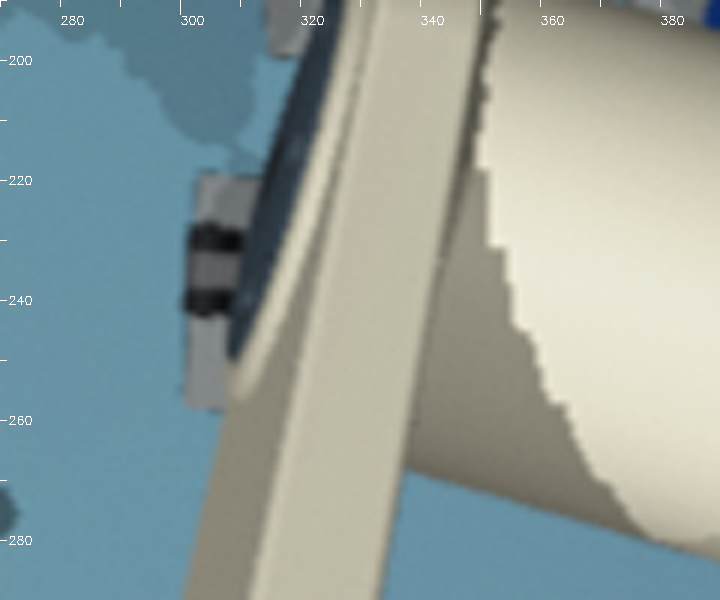

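The tool is out and upright, with the blade tip at side pixel (332.5,183.5). I'll use that to find the tip's place relative to the TCP.

Run:
```python
from h import *
for z in (114,116,118): print(z,atz('side',332.3,183.3,z))
s=r.sense();print(s['eef_pos'],s['tcp_rot'],s['contact_force'],s['wrist_torque'])
# project axis of tool assuming tip at tcp - (dx,0,63.7)
for dx in (0,-1.5,-3):
    b=np.array([546.5+dx,-143.1,180.2-63.7]); print(dx,proj('side',[b,b+[0,0,46]]).round(1).tolist())
```

```text
114 [ 545.71829142 -150.0626562   114.        ]
116 [ 544.06677004 -147.2296087   116.        ]
118 [ 542.41524866 -144.3965612   118.        ]
[ 546.26508436 -143.07171832  179.76193231] [3.14116699e+00 1.84379302e-03 3.09181323e+00] [-0.02658958 -0.12967853 -1.89400919] [ 0.01179762 -0.02537167 -0.0349905 ]
0 [[329.9, 183.5], [332.0, 161.2]]
-1.5 [[330.6, 183.8], [332.7, 161.5]]
-3 [[331.3, 184.1], [333.4, 161.7]]
```

The tip offset from the TCP is about (−3, 0, −63.7) mm. I'll carry the tool over to the hole at safe height.

```bash
python3 -m creep '[{"dp":[-1,25,0],"angular":[0,0,0],"fingers":10},{"dp":[-2,60,0],"angular":[0,0,0],"fingers":10},{"dp":[-3,100,0],"angular":[0,0,0],"fingers":10},{"dp":[-4,140,0],"angular":[0,0,0],"fingers":10},{"dp":[-4,180,0],"angular":[0,0,0],"fingers":10}]'
python3 -m creep '[{"dp":[-1,40,5],"angular":[0,0,0],"fingers":10},{"dp":[-2,80,15],"angular":[0,0,0],"fingers":10},{"dp":[-2,115,25],"angular":[0,0,0],"fingers":10},{"dp":[-2,140,35],"angular":[0,0,0],"fingers":10},{"dp":[-2,150,40],"angular":[0,0,0],"fingers":10}]'
python3 go.py 569.3 186.5 140 1.521
python3 -m creep '[{"dp":[0,0,0],"angular":[0,0,0],"fingers":10},{"dp":[0,0,0],"angular":[0,0,0],"fingers":10},{"dp":[0,0,0],"angular":[0,0,0],"fingers":10}]'
python3 - <<'E'
from h import *
s=optics.grab_frame('side')
cv2.imwrite('pics/s5.png',s)
crop(s,130,230,260,360,5,'pics/s5c.png')
E
python3 go.py 569.3 186.5 140 1.521
```

```text
clock: 4.4
eef_pos: [559.4, 37.7, 179.6]
tcp_rot: [-3.141, 0.002, 3.091]
contact_force: [0.5, -0.5, -1.1]
opening: 0.246
clock: 4.82
eef_pos: [568.5, 189.0, 138.4]
tcp_rot: [-3.141, 0.001, 3.094]
contact_force: [-0.3, -0.5, -1.7]
opening: 0.246
t 4.82 pos [568.49 189.03 138.43] F [-0.33 -0.54 -1.65] ja 1.5234 op 0.246
dp [-0.93 -2.49 -1.57] ang [-0.0004  0.001   0.0024]
clock: 5.07
eef_pos: [569.6, 184.7, 140.7]
tcp_rot: [-3.141, 0.003, 3.091]
contact_force: [0.6, -1.1, -1.0]
opening: 0.247
t 5.12 pos [569.88 184.57 141.04] F [ 0.16 -0.37 -1.43] ja 1.5198 op 0.251
dp [0.68 1.9  1.04] ang [-0.0004  0.0039 -0.0012]
```

View pics/s5c.png

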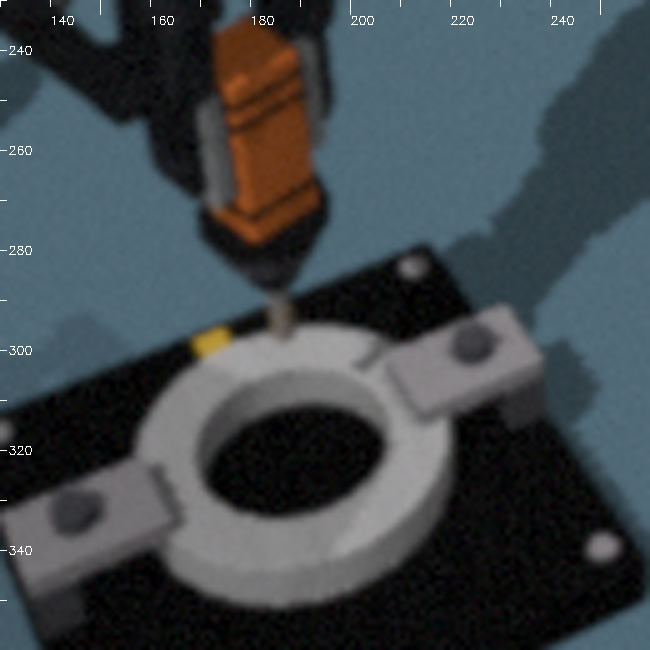

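```bash
python3 - <<'E'
from h import *
for z in (75,77.3,79): print(z,atz('side',186.3,297,z).round(1))
print(proj('side',[[566.9,184.6,77.3],[566.9,184.6,77.3+46]]))
E
python3 -m creep '[{"dp":[0,2,0],"angular":[0,0,0],"fingers":10},{"dp":[0,2,0],"angular":[0,0,0],"fingers":10},{"dp":[0,2,0],"angular":[0,0,0],"fingers":10},{"dp":[0,2,0],"angular":[0,0,0],"fingers":10}]'
python3 go.py 569.3 186.5 140 1.521
```

```text
75 [569.  182.9  75. ]
77.3 [567.2 184.2  77.3]
79 [565.8 185.1  79. ]
[[186.21256445 297.25244696]
 [182.30923179 273.18721003]]
clock: 5.45
eef_pos: [570.1, 187.6, 141.2]
tcp_rot: [3.141, 0.004, 3.091]
contact_force: [0.2, -0.5, -1.9]
opening: 0.251
t 5.45 pos [570.09 187.56 141.23] F [ 0.17 -0.49 -1.94] ja 1.5204 op 0.251
dp [ 0.74 -1.1   1.22] ang [ 0.0001  0.0045 -0.0006]
```

The tip's predicted and seen positions agree to 0.3 mm. I'll lower it into the hole's middle, aiming for tip z of about 28.

```bash
python3 -m creep '[{"dp":[0.7,-1,15],"angular":[0,0.004,0],"fingers":10},{"dp":[0.7,-1,30],"angular":[0,0.004,0],"fingers":10},{"dp":[0.7,-1,43],"angular":[0,0.004,0],"fingers":10},{"dp":[0.7,-1,49],"angular":[0,0.004,0],"fingers":10},{"dp":[0.7,-1,49],"angular":[0,0.004,0],"fingers":10}]'
python3 -m creep '[{"dp":[0,0,0],"angular":[0,0,0],"fingers":10},{"dp":[0,0,0],"angular":[0,0,0],"fingers":10},{"dp":[0,0,0],"angular":[0,0,0],"fingers":10}]'
python3 - <<'E'
from h import *
s=optics.grab_frame('side')
cv2.imwrite('pics/s6.png',s)
crop(s,130,230,260,360,5,'pics/s6c.png')
E
python3 go.py 569.3 186.5 91.7 1.521
```

```text
clock: 5.87
eef_pos: [568.0, 186.5, 89.6]
tcp_rot: [-3.14, -0.003, 3.092]
contact_force: [-0.2, -0.1, -1.4]
opening: 0.251
clock: 6.12
eef_pos: [569.9, 187.2, 92.6]
tcp_rot: [3.141, 0.001, 3.092]
contact_force: [0.7, 0.5, -1.2]
opening: 0.247
t 6.17 pos [569.85 187.16  92.61] F [ 0.17 -0.06 -1.25] ja 1.521 op 0.249
dp [ 0.52 -0.69  0.91] ang [0.0004 0.0012 0.    ]
```

View pics/s6c.png

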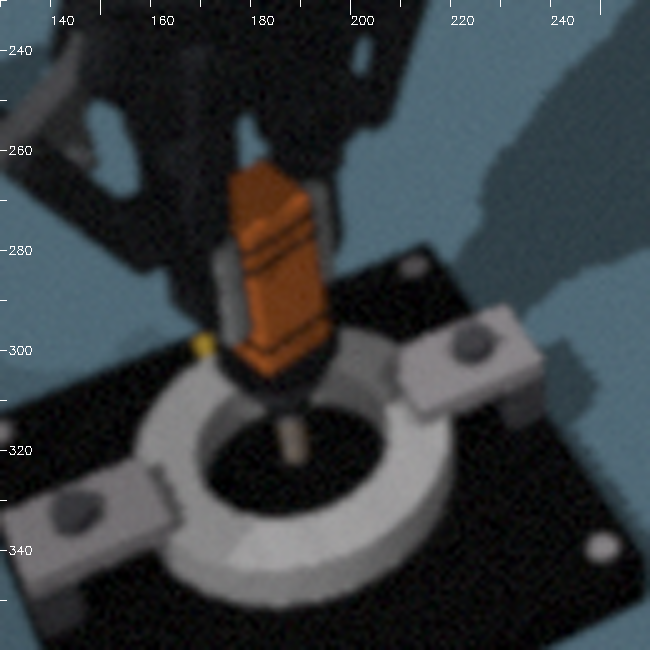

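The blade is in the hole, with its tip at pixel (188.5,322.3) and clear all round. I'll approach the mark side in two stages, reading force against position. First, a small logger that turns the state into hole polar coordinates.

```bash
cat > pol.py <<'E'
import sys
from h import *
YAW=-0.338; OFF=np.array([-3.0,0.0]); F0=np.array([0.2,-0.1])
C=np.array([566.3,186.5])   # hole centre (world), tip path
P0=np.array([565.0,191.4])
def show(targets=()):
    s=r.sense(); R=Ro.from_euler('xyz',s['tcp_rot']).as_matrix()
    t=s['eef_pos'][:2]+OFF; d=t-C; th=np.arctan2(d[1],d[0])-YAW; th=np.degrees((th+np.pi)%(2*np.pi)-np.pi)
    rho=np.hypot(*d); u=d/rho; F=s['contact_force'][:2]-F0
    c,sn=np.cos(YAW),np.sin(YAW); q=np.array([[c,sn],[-sn,c]])@(t-P0)
    print(f"t {s['clock']:.2f} tcp {s['eef_pos'].round(2)} rho {rho:.2f} th {th:.1f} | plate xy {q.round(1)} tipz {s['eef_pos'][2]-63.7:.1f} | F {s['contact_force'].round(2)} inward {-F@u:.2f} tang {F@np.array([-u[1],u[0]]):.2f} |F| {np.hypot(*F):.2f} rot {np.round(s['tcp_rot'],3)}")
    for rr,a in targets:
        A=np.radians(a)+YAW; w=C+rr*np.array([np.cos(A),np.sin(A)])-t
        d3=R.T@np.array([w[0],w[1],0]); print('  ->',rr,a,'dp',d3.round(2))
if __name__=='__main__':
    a=list(map(float,sys.argv[1:])); show(list(zip(a[::2],a[1::2])))
E
python3 pol.py 22 0
python3 -m creep '[{"dp":[-6,-2,0.5],"angular":[0,0,0],"fingers":10},{"dp":[-13,-4.5,0.5],"angular":[0,0,0],"fingers":10},{"dp":[-18,-6,0.5],"angular":[0,0,0],"fingers":10},{"dp":[-20.5,-7,0.5],"angular":[0,0,0],"fingers":10},{"dp":[-20.5,-7,0.5],"angular":[0,0,0],"fingers":10}]'
python3 pol.py 24 0 
python3 -m creep '[{"dp":[0,0,0],"angular":[0,0,0],"fingers":10},{"dp":[0,0,0],"angular":[0,0,0],"fingers":10},{"dp":[0,0,0],"angular":[0,0,0],"fingers":10}]' >/dev/null
python3 pol.py 24 0 26 0
```

```text
t 6.17 tcp [569.85 187.16  92.61] rho 0.86 th 69.7 | plate xy [ 3.1 -3.4] tipz 28.9 | F [ 0.17 -0.06 -1.25] inward -0.01 tang 0.05 |F| 0.05 rot [3.141e+00 1.000e-03 3.092e+00]
  -> 22.0 0.0 dp [-2.058e+01 -6.940e+00  2.000e-02]
clock: 6.58
eef_pos: [590.4, 178.6, 91.5]
tcp_rot: [3.141, 0.001, 3.091]
contact_force: [-0.1, 0.4, -1.0]
opening: 0.245
t 6.58 tcp [590.43 178.62  91.46] rho 22.55 th -1.1 | plate xy [25.4 -4.6] tipz 27.8 | F [-0.14  0.37 -0.98] inward 0.49 tang 0.32 |F| 0.59 rot [3.141e+00 1.000e-03 3.091e+00]
  -> 24.0 0.0 dp [-1.51 -0.    0.  ]
t 6.83 tcp [589.19 179.    91.3 ] rho 21.26 th -1.3 | plate xy [24.1 -4.7] tipz 27.6 | F [ 0.06 -0.11 -2.1 ] inward 0.13 tang -0.06 |F| 0.14 rot [-3.142 -0.     3.092]
  -> 24.0 0.0 dp [-2.77 -0.32 -0.  ]
  -> 26.0 0.0 dp [-4.69 -0.88 -0.  ]
```

```bash
H='"angular":[0,0,0],"fingers":10'
python3 -m creep '[{"dp":[-0.9,-0.2,0],"angular":[0,0,0],"fingers":10},{"dp":[-1.8,-0.4,0],"angular":[0,0,0],"fingers":10},{"dp":[-2.8,-0.5,0],"angular":[0,0,0],"fingers":10},{"dp":[-3.2,-0.6,0],"angular":[0,0,0],"fingers":10},{"dp":[-3.2,-0.6,0],"angular":[0,0,0],"fingers":10}]' >/dev/null
python3 pol.py
python3 -m creep '[{"dp":[-0.4,-0.1,0],"angular":[0,0,0],"fingers":10},{"dp":[-0.8,-0.2,0],"angular":[0,0,0],"fingers":10},{"dp":[-1.0,-0.2,0],"angular":[0,0,0],"fingers":10},{"dp":[-1.0,-0.2,0],"angular":[0,0,0],"fingers":10}]'  >/dev/null
python3 pol.py 26 0
```

```text
t 7.25 tcp [592.77 178.23  91.41] rho 24.88 th -0.0 | plate xy [27.7 -4.2] tipz 27.7 | F [-0.67  0.55 -1.85] inward 1.03 tang 0.32 |F| 1.08 rot [3.142 0.    3.092]
t 7.58 tcp [593.54 177.96  91.36] rho 25.70 th -0.0 | plate xy [28.6 -4.2] tipz 27.7 | F [-0.21  0.86 -1.17] inward 0.70 tang 0.77 |F| 1.04 rot [-3.142 -0.     3.092]
  -> 26.0 0.0 dp [-0.29 -0.06 -0.  ]
```

```bash
python3 -m creep '[{"dp":[-0.4,-0.1,0],"angular":[0,0,0],"fingers":10},{"dp":[-0.8,-0.2,0],"angular":[0,0,0],"fingers":10},{"dp":[-1.0,-0.2,0],"angular":[0,0,0],"fingers":10},{"dp":[-1.0,-0.2,0],"angular":[0,0,0],"fingers":10}]'  >/dev/null
python3 pol.py 26 0
python3 -m creep '[{"dp":[0,0,0],"angular":[0,0,0],"fingers":10}]' >/dev/null
python3 pol.py
```

```text
t 7.92 tcp [594.33 177.72  91.29] rho 26.52 th 0.0 | plate xy [29.4 -4.2] tipz 27.6 | F [-2.39 -0.29 -1.46] inward 2.38 tang -1.04 |F| 2.59 rot [-3.142e+00 -1.000e-03  3.092e+00]
  -> 26.0 0.0 dp [0.51 0.13 0.  ]
t 8.00 tcp [594.36 177.71  91.29] rho 26.55 th 0.0 | plate xy [29.4 -4.2] tipz 27.6 | F [-2.72 -0.46 -1.66] inward 2.64 tang -1.31 |F| 2.94 rot [-3.142e+00 -1.000e-03  3.092e+00]
```

Contact at the mark side is clear: about 2.5 N inward at rho 26.5, so the edge lies 0.5 mm further out here than I thought. I'll update the centre and begin the circle in arcs of about 12°, checking force after each one.

```bash
sed -i 's/^C=.*/C=np.array([566.8,186.3])/' pol.py; python3 pol.py 26.5 3 26.6 6 26.6 9 26.6 12
```

```text
t 8.00 tcp [594.36 177.71  91.29] rho 26.02 th 0.1 | plate xy [29.4 -4.2] tipz 27.6 | F [-2.72 -0.46 -1.66] inward 2.64 tang -1.30 |F| 2.94 rot [-3.142e+00 -1.000e-03  3.092e+00]
  -> 26.5 3.0 dp [-0.81  1.17 -0.  ]
  -> 26.6 6.0 dp [-1.2   2.51 -0.  ]
  -> 26.6 9.0 dp [-1.42  3.88 -0.  ]
  -> 26.6 12.0 dp [-1.56  5.27 -0.  ]
```

```bash
python3 -m creep '[{"dp":[-0.8,1.2,0],"angular":[0,0,0],"fingers":10},{"dp":[-1.2,2.5,0],"angular":[0,0,0],"fingers":10},{"dp":[-1.4,3.9,0],"angular":[0,0,0],"fingers":10},{"dp":[-1.5,5.3,0],"angular":[0,0,0],"fingers":10},{"dp":[-1.5,5.3,0],"angular":[0,0,0],"fingers":10}]' >/dev/null
python3 pol.py 26.6 15 26.6 18 26.6 21 26.6 24
```

```text
t 8.42 tcp [596.25 183.08  91.26] rho 26.64 th 12.4 | plate xy [29.4  1.5] tipz 27.6 | F [-3.   -0.51 -1.6 ] inward 3.13 tang -0.80 |F| 3.23 rot [-3.141 -0.     3.092]
  -> 26.6 15.0 dp [-0.01  1.2  -0.  ]
  -> 26.6 18.0 dp [-0.02  2.59 -0.  ]
  -> 26.6 21.0 dp [ 0.06  3.98 -0.  ]
  -> 26.6 24.0 dp [ 0.2   5.37 -0.  ]
```

```bash
python3 -m creep '[{"dp":[-0.2,1.2,0],"angular":[0,0,0],"fingers":10},{"dp":[-0.2,2.6,0],"angular":[0,0,0],"fingers":10},{"dp":[-0.1,4.0,0],"angular":[0,0,0],"fingers":10},{"dp":[0,5.4,0],"angular":[0,0,0],"fingers":10},{"dp":[0,5.4,0],"angular":[0,0,0],"fingers":10}]' >/dev/null
python3 pol.py 26.7 27 26.7 30 26.7 33 26.7 36
```

```text
t 8.83 tcp [596.65 188.62  91.41] rho 26.95 th 24.3 | plate xy [28.   6.9] tipz 27.7 | F [-3.   -1.15 -1.47] inward 3.28 tang -0.77 |F| 3.37 rot [3.141 0.    3.092]
  -> 26.7 27.0 dp [0.45 1.21 0.  ]
  -> 26.7 30.0 dp [0.74 2.58 0.  ]
  -> 26.7 33.0 dp [1.1  3.93 0.  ]
  -> 26.7 36.0 dp [1.53 5.26 0.  ]
```

```bash
python3 -m creep '[{"dp":[0.1,1.3,0],"angular":[0,0,0],"fingers":10},{"dp":[0.4,2.7,0],"angular":[0,0,0],"fingers":10},{"dp":[0.8,4.0,0],"angular":[0,0,0],"fingers":10},{"dp":[1.2,5.4,0],"angular":[0,0,0],"fingers":10},{"dp":[1.2,5.4,0],"angular":[0,0,0],"fingers":10}]' >/dev/null
python3 pol.py 27.1 39 27.1 42 27.1 45 27.1 48
```

```text
t 9.25 tcp [595.73 194.06  91.42] rho 27.07 th 36.0 | plate xy [25.3 11.7] tipz 27.7 | F [-2.88 -1.4  -1.71] inward 3.33 tang -0.36 |F| 3.35 rot [3.141 0.    3.092]
  -> 27.1 39.0 dp [0.47 1.32 0.  ]
  -> 27.1 42.0 dp [1.05 2.62 0.  ]
  -> 27.1 45.0 dp [1.69 3.88 0.  ]
  -> 27.1 48.0 dp [2.4  5.11 0.  ]
```

```bash
python3 -m creep '[{"dp":[0.2,1.4,0],"angular":[0,0,0],"fingers":10},{"dp":[0.8,2.7,0],"angular":[0,0,0],"fingers":10},{"dp":[1.4,4.0,0],"angular":[0,0,0],"fingers":10},{"dp":[2.1,5.3,0],"angular":[0,0,0],"fingers":10},{"dp":[2.1,5.3,0],"angular":[0,0,0],"fingers":10}]' >/dev/null
python3 pol.py 27.4 51 27.4 54 27.4 57 27.4 60
```

```text
t 9.67 tcp [593.78 199.37  91.4 ] rho 27.31 th 48.0 | plate xy [21.7 16.1] tipz 27.7 | F [-1.82 -2.93 -1.21] inward 3.13 tang -1.51 |F| 3.48 rot [-3.142  0.     3.092]
  -> 27.4 51.0 dp [ 0.72  1.27 -0.  ]
  -> 27.4 54.0 dp [ 1.56  2.43 -0.  ]
  -> 27.4 57.0 dp [ 2.46  3.54 -0.  ]
  -> 27.4 60.0 dp [ 3.42  4.61 -0.  ]
```

```bash
python3 -m creep '[{"dp":[0.5,1.4,0],"angular":[0,0,0],"fingers":10},{"dp":[1.4,2.5,0],"angular":[0,0,0],"fingers":10},{"dp":[2.3,3.6,0],"angular":[0,0,0],"fingers":10},{"dp":[3.3,4.7,0],"angular":[0,0,0],"fingers":10},{"dp":[3.3,4.7,0],"angular":[0,0,0],"fingers":10}]' >/dev/null
python3 pol.py 27.6 63 27.6 66 27.6 69 27.6 72
```

```text
t 10.08 tcp [590.75 204.21  91.43] rho 27.56 th 59.9 | plate xy [17.2 19.6] tipz 27.7 | F [-0.9  -3.43 -1.2 ] inward 2.99 tang -1.82 |F| 3.50 rot [-3.142  0.     3.092]
  -> 27.6 63.0 dp [ 1.03  1.09 -0.  ]
  -> 27.6 66.0 dp [ 2.1   2.06 -0.  ]
  -> 27.6 69.0 dp [ 3.22  2.97 -0.  ]
  -> 27.6 72.0 dp [ 4.39  3.82 -0.  ]
```

The contacts fit a centre about 1.5 mm further along plate +y. I'll update the centre and go on at rho 26.5.

```bash
sed -i 's/^C=.*/C=np.array([567.3,187.7])/' pol.py; python3 pol.py 26.5 61 26.5 64 26.5 67 26.5 70
```

```text
t 10.08 tcp [590.75 204.21  91.43] rho 26.28 th 58.3 | plate xy [17.2 19.6] tipz 27.7 | F [-0.9  -3.43 -1.2 ] inward 2.94 tang -1.90 |F| 3.50 rot [-3.142  0.     3.092]
  -> 26.5 61.0 dp [ 0.69  1.07 -0.  ]
  -> 26.5 64.0 dp [ 1.69  2.03 -0.  ]
  -> 26.5 67.0 dp [ 2.74  2.94 -0.  ]
  -> 26.5 70.0 dp [ 3.83  3.8  -0.  ]
```

```bash
python3 -m creep '[{"dp":[0.7,1.1,0],"angular":[0,0,0],"fingers":10},{"dp":[1.7,2.1,0],"angular":[0,0,0],"fingers":10},{"dp":[2.7,3.0,0],"angular":[0,0,0],"fingers":10},{"dp":[3.8,3.9,0],"angular":[0,0,0],"fingers":10},{"dp":[3.8,3.9,0],"angular":[0,0,0],"fingers":10}]' >/dev/null
python3 pol.py 26.5 73 26.5 76 26.5 79 26.5 82
```

```text
t 10.50 tcp [587.14 208.25  91.42] rho 26.57 th 70.0 | plate xy [12.5 22.2] tipz 27.7 | F [-1.13 -4.15 -1.17] inward 3.97 tang -1.54 |F| 4.26 rot [-3.142  0.     3.092]
  -> 26.5 73.0 dp [ 1.16  0.73 -0.  ]
  -> 26.5 76.0 dp [ 2.34  1.47 -0.  ]
  -> 26.5 79.0 dp [ 3.55  2.14 -0.  ]
  -> 26.5 82.0 dp [ 4.8   2.75 -0.  ]
```

```bash
python3 -m creep '[{"dp":[1.2,0.7,0],"angular":[0,0,0],"fingers":10},{"dp":[2.3,1.5,0],"angular":[0,0,0],"fingers":10},{"dp":[3.6,2.1,0],"angular":[0,0,0],"fingers":10},{"dp":[4.8,2.8,0],"angular":[0,0,0],"fingers":10},{"dp":[4.8,2.8,0],"angular":[0,0,0],"fingers":10}]' >/dev/null
python3 pol.py 26.5 85 26.5 88 26.5 91 26.5 94 26.5 97
```

```text
t 10.92 tcp [582.37 211.38  91.45] rho 26.58 th 82.4 | plate xy [ 6.9 23.6] tipz 27.7 | F [-0.24 -3.09 -0.69] inward 2.87 tang -0.96 |F| 3.02 rot [ 3.141 -0.     3.092]
  -> 26.5 85.0 dp [1.16 0.4  0.  ]
  -> 26.5 88.0 dp [2.46 0.88 0.  ]
  -> 26.5 91.0 dp [3.79 1.28 0.  ]
  -> 26.5 94.0 dp [5.13 1.62 0.  ]
  -> 26.5 97.0 dp [6.49 1.89 0.  ]
```

```bash
python3 -m creep '[{"dp":[1.1,0.6,0],"angular":[0,0,0],"fingers":10},{"dp":[2.4,1.1,0],"angular":[0,0,0],"fingers":10},{"dp":[3.7,1.5,0],"angular":[0,0,0],"fingers":10},{"dp":[5.1,1.8,0],"angular":[0,0,0],"fingers":10},{"dp":[5.1,1.8,0],"angular":[0,0,0],"fingers":10}]' >/dev/null
python3 pol.py 26.7 97 26.7 100 26.7 103 26.7 106 26.7 108
```

```text
t 11.33 tcp [577.38 213.31  91.45] rho 26.57 th 93.9 | plate xy [ 1.6 23.8] tipz 27.7 | F [-0.33 -3.36 -1.96] inward 3.29 tang -0.36 |F| 3.31 rot [3.142 0.    3.092]
  -> 26.7 97.0 dp [1.38 0.4  0.  ]
  -> 26.7 100.0 dp [ 2.77  0.59 -0.  ]
  -> 26.7 103.0 dp [ 4.16  0.72 -0.  ]
  -> 26.7 106.0 dp [ 5.56  0.77 -0.  ]
  -> 26.7 108.0 dp [ 6.49  0.76 -0.  ]
```

```bash
python3 -m creep '[{"dp":[1.4,0.4,0],"angular":[0,0,0],"fingers":10},{"dp":[2.8,0.6,0],"angular":[0,0,0],"fingers":10},{"dp":[4.2,0.7,0],"angular":[0,0,0],"fingers":10},{"dp":[5.5,0.8,0],"angular":[0,0,0],"fingers":10},{"dp":[5.5,0.8,0],"angular":[0,0,0],"fingers":10}]' >/dev/null
python3 pol.py 26.6 109 26.6 112 26.6 115 26.6 118
```

```text
t 11.75 tcp [572.06 214.37  91.47] rho 26.73 th 105.6 | plate xy [-3.8 23. ] tipz 27.8 | F [ 1.8  -3.89 -1.52] inward 3.67 tang -1.85 |F| 4.11 rot [3.141 0.    3.092]
  -> 26.6 109.0 dp [ 1.58 -0.15 -0.  ]
  -> 26.6 112.0 dp [ 2.97 -0.25 -0.  ]
  -> 26.6 115.0 dp [ 4.35 -0.42 -0.  ]
  -> 26.6 118.0 dp [ 5.72 -0.66 -0.  ]
```

```bash
python3 -m creep '[{"dp":[1.5,-0.1,0],"angular":[0,0,0],"fingers":10},{"dp":[2.9,-0.2,0],"angular":[0,0,0],"fingers":10},{"dp":[4.3,-0.4,0],"angular":[0,0,0],"fingers":10},{"dp":[5.7,-0.7,0],"angular":[0,0,0],"fingers":10},{"dp":[5.7,-0.7,0],"angular":[0,0,0],"fingers":10}]' >/dev/null
python3 pol.py 26.6 121 26.6 124 26.6 127 26.6 130
```

```text
t 12.17 tcp [566.29 214.    91.47] rho 26.61 th 118.0 | plate xy [-9.1 20.8] tipz 27.8 | F [ 2.37 -3.3  -1.83] inward 3.49 tang -1.66 |F| 3.86 rot [3.141 0.    3.092]
  -> 26.6 121.0 dp [ 1.34 -0.32 -0.  ]
  -> 26.6 124.0 dp [ 2.68 -0.7  -0.  ]
  -> 26.6 127.0 dp [ 4.   -1.15 -0.  ]
  -> 26.6 130.0 dp [ 5.29 -1.67 -0.  ]
```

```bash
python3 -m creep '[{"dp":[1.3,-0.2,0],"angular":[0,0,0],"fingers":10},{"dp":[2.7,-0.6,0],"angular":[0,0,0],"fingers":10},{"dp":[4.0,-1.1,0],"angular":[0,0,0],"fingers":10},{"dp":[5.3,-1.6,0],"angular":[0,0,0],"fingers":10},{"dp":[5.3,-1.6,0],"angular":[0,0,0],"fingers":10}]' >/dev/null
python3 pol.py 26.6 133 26.6 136 26.6 139 26.6 142
```

```text
t 12.58 tcp [560.73 212.54  91.43] rho 26.62 th 130.4 | plate xy [-13.9  17.5] tipz 27.7 | F [ 2.62 -2.38 -1.1 ] inward 3.00 tang -1.43 |F| 3.32 rot [ 3.141 -0.     3.092]
  -> 26.6 133.0 dp [ 1.07 -0.53  0.  ]
  -> 26.6 136.0 dp [ 2.3  -1.18  0.  ]
  -> 26.6 139.0 dp [ 3.49 -1.9   0.  ]
  -> 26.6 142.0 dp [ 4.65 -2.67  0.  ]
```

```bash
python3 -m creep '[{"dp":[1.2,-0.4,0],"angular":[0,0,0],"fingers":10},{"dp":[2.4,-1.0,0],"angular":[0,0,0],"fingers":10},{"dp":[3.6,-1.7,0],"angular":[0,0,0],"fingers":10},{"dp":[4.8,-2.5,0],"angular":[0,0,0],"fingers":10},{"dp":[4.8,-2.5,0],"angular":[0,0,0],"fingers":10}]' >/dev/null
python3 pol.py 26.7 145 26.7 148 26.7 151 26.7 154
```

```text
t 13.00 tcp [555.77 210.15  91.4 ] rho 26.74 th 142.3 | plate xy [-17.8  13.6] tipz 27.7 | F [ 3.21 -1.76 -1.15] inward 3.03 tang -1.62 |F| 3.43 rot [-3.142 -0.     3.092]
  -> 26.7 145.0 dp [ 0.99 -0.8   0.  ]
  -> 26.7 148.0 dp [ 2.06 -1.7   0.  ]
  -> 26.7 151.0 dp [ 3.08 -2.65  0.  ]
  -> 26.7 154.0 dp [ 4.06 -3.66  0.  ]
```

```bash
python3 -m creep '[{"dp":[1.2,-0.6,0],"angular":[0,0,0],"fingers":10},{"dp":[2.3,-1.5,0],"angular":[0,0,0],"fingers":10},{"dp":[3.3,-2.5,0],"angular":[0,0,0],"fingers":10},{"dp":[4.3,-3.5,0],"angular":[0,0,0],"fingers":10},{"dp":[4.3,-3.5,0],"angular":[0,0,0],"fingers":10}]' >/dev/null
python3 pol.py 27 157 27 160 27 163 27 166
```

```text
t 13.42 tcp [551.43 206.87  91.44] rho 26.90 th 153.9 | plate xy [-20.8   9.1] tipz 27.7 | F [ 3.3  -1.72 -1.12] inward 3.33 tang -1.08 |F| 3.50 rot [ 3.142 -0.     3.092]
  -> 27.0 157.0 dp [ 1.03 -1.03  0.  ]
  -> 27.0 160.0 dp [ 1.9  -2.14  0.  ]
  -> 27.0 163.0 dp [ 2.71 -3.3   0.  ]
  -> 27.0 166.0 dp [ 3.46 -4.5   0.  ]
```

```bash
python3 -m creep '[{"dp":[1.1,-1.0,0],"angular":[0,0,0],"fingers":10},{"dp":[2.0,-2.1,0],"angular":[0,0,0],"fingers":10},{"dp":[2.8,-3.3,0],"angular":[0,0,0],"fingers":10},{"dp":[3.6,-4.5,0],"angular":[0,0,0],"fingers":10},{"dp":[3.6,-4.5,0],"angular":[0,0,0],"fingers":10}]' >/dev/null
python3 pol.py 27.1 169 27.1 172 27.1 175 27.1 178
```

```text
t 13.83 tcp [547.69 202.56  91.42] rho 27.05 th 166.0 | plate xy [-22.9   3.8] tipz 27.7 | F [ 3.42 -0.79 -0.31] inward 3.07 tang -1.19 |F| 3.30 rot [3.141 0.    3.092]
  -> 27.1 169.0 dp [ 0.72 -1.2  -0.  ]
  -> 27.1 172.0 dp [ 1.34 -2.47 -0.  ]
  -> 27.1 175.0 dp [ 1.89 -3.78 -0.  ]
  -> 27.1 178.0 dp [ 2.38 -5.11 -0.  ]
```

```bash
python3 -m creep '[{"dp":[0.9,-1.2,0],"angular":[0,0,0],"fingers":10},{"dp":[1.6,-2.4,0],"angular":[0,0,0],"fingers":10},{"dp":[2.1,-3.7,0],"angular":[0,0,0],"fingers":10},{"dp":[2.6,-5.0,0],"angular":[0,0,0],"fingers":10},{"dp":[2.6,-5.0,0],"angular":[0,0,0],"fingers":10}]' >/dev/null
python3 pol.py 27.3 181 27.3 184 27.3 187 27.3 190
```

```text
t 14.25 tcp [544.92 197.72  91.46] rho 27.29 th 177.8 | plate xy [-23.9  -1.7] tipz 27.8 | F [ 4.61  0.25 -1.05] inward 3.97 tang -1.94 |F| 4.42 rot [3.141 0.    3.092]
  -> 27.3 181.0 dp [ 0.46 -1.45 -0.  ]
  -> 27.3 184.0 dp [ 0.8  -2.83 -0.  ]
  -> 27.3 187.0 dp [ 1.07 -4.24 -0.  ]
  -> 27.3 190.0 dp [ 1.27 -5.65 -0.  ]
```

```bash
python3 -m creep '[{"dp":[0.4,-1.4,0],"angular":[0,0,0],"fingers":10},{"dp":[0.8,-2.8,0],"angular":[0,0,0],"fingers":10},{"dp":[1.0,-4.2,0],"angular":[0,0,0],"fingers":10},{"dp":[1.2,-5.6,0],"angular":[0,0,0],"fingers":10},{"dp":[1.2,-5.6,0],"angular":[0,0,0],"fingers":10}]' >/dev/null
python3 pol.py 27.3 193 27.3 196 27.3 199 27.3 202
```

```text
t 14.67 tcp [543.3  192.04  91.38] rho 27.34 th -169.8 | plate xy [-23.5  -7.6] tipz 27.7 | F [ 3.41  0.92 -1.56] inward 3.01 tang -1.51 |F| 3.37 rot [-3.142 -0.     3.092]
  -> 27.3 193.0 dp [ 0.07 -1.32  0.  ]
  -> 27.3 196.0 dp [ 0.12 -2.75  0.  ]
  -> 27.3 199.0 dp [ 0.09 -4.18  0.  ]
  -> 27.3 202.0 dp [-0.01 -5.6   0.  ]
```

```bash
python3 -m creep '[{"dp":[0.2,-1.4,0],"angular":[0,0,0],"fingers":10},{"dp":[0.3,-2.8,0],"angular":[0,0,0],"fingers":10},{"dp":[0.3,-4.2,0],"angular":[0,0,0],"fingers":10},{"dp":[0.2,-5.6,0],"angular":[0,0,0],"fingers":10},{"dp":[0.2,-5.6,0],"angular":[0,0,0],"fingers":10}]' >/dev/null
python3 pol.py 27.4 205 27.4 208 27.4 211 27.4 214
```

```text
t 15.08 tcp [542.91 186.41  91.39] rho 27.42 th -157.9 | plate xy [-22. -13.] tipz 27.7 | F [ 3.14  1.61 -0.91] inward 3.02 tang -1.57 |F| 3.41 rot [-3.141 -0.     3.092]
  -> 27.4 205.0 dp [-0.19 -1.39  0.  ]
  -> 27.4 208.0 dp [-0.44 -2.8   0.  ]
  -> 27.4 211.0 dp [-0.76 -4.2   0.  ]
  -> 27.4 214.0 dp [-1.16 -5.58  0.  ]
```

```bash
python3 -m creep '[{"dp":[0.1,-1.4,0],"angular":[0,0,0],"fingers":10},{"dp":[-0.1,-2.8,0],"angular":[0,0,0],"fingers":10},{"dp":[-0.5,-4.2,0],"angular":[0,0,0],"fingers":10},{"dp":[-0.9,-5.6,0],"angular":[0,0,0],"fingers":10},{"dp":[-0.9,-5.6,0],"angular":[0,0,0],"fingers":10}]' >/dev/null
python3 pol.py 27.6 217 27.6 220 27.6 223 27.6 226
```

```text
t 15.50 tcp [543.64 180.84  91.42] rho 27.53 th -146.2 | plate xy [-19.5 -18. ] tipz 27.7 | F [ 3.55  2.05 -1.62] inward 3.78 tang -1.24 |F| 3.98 rot [-3.142 -0.     3.092]
  -> 27.6 217.0 dp [-0.43 -1.48  0.  ]
  -> 27.6 220.0 dp [-0.97 -2.82  0.  ]
  -> 27.6 223.0 dp [-1.58 -4.13 -0.  ]
  -> 27.6 226.0 dp [-2.26 -5.41 -0.  ]
```

```bash
python3 -m creep '[{"dp":[-0.4,-1.5,0],"angular":[0,0,0],"fingers":10},{"dp":[-0.9,-2.8,0],"angular":[0,0,0],"fingers":10},{"dp":[-1.5,-4.1,0],"angular":[0,0,0],"fingers":10},{"dp":[-2.2,-5.4,0],"angular":[0,0,0],"fingers":10},{"dp":[-2.2,-5.4,0],"angular":[0,0,0],"fingers":10}]' >/dev/null
python3 pol.py 27.6 229 27.6 232 27.6 235 27.6 238
```

```text
t 15.92 tcp [545.55 175.4   91.35] rho 27.64 th -134.2 | plate xy [-15.9 -22.5] tipz 27.6 | F [ 3.3  3.4 -0.7] inward 4.34 tang -1.75 |F| 4.68 rot [ 3.142 -0.     3.092]
  -> 27.6 229.0 dp [-0.83 -1.3  -0.  ]
  -> 27.6 232.0 dp [-1.64 -2.5  -0.  ]
  -> 27.6 235.0 dp [-2.51 -3.66 -0.  ]
  -> 27.6 238.0 dp [-3.43 -4.76 -0.  ]
```

```bash
python3 -m creep '[{"dp":[-0.8,-1.3,0],"angular":[0,0,0],"fingers":10},{"dp":[-1.6,-2.5,0],"angular":[0,0,0],"fingers":10},{"dp":[-2.5,-3.6,0],"angular":[0,0,0],"fingers":10},{"dp":[-3.4,-4.7,0],"angular":[0,0,0],"fingers":10},{"dp":[-3.4,-4.7,0],"angular":[0,0,0],"fingers":10}]' >/dev/null
python3 pol.py 27.5 241 27.5 244 27.5 247 27.5 250
```

```text
t 16.33 tcp [548.64 170.51  91.31] rho 27.66 th -122.2 | plate xy [-11.3 -26.1] tipz 27.6 | F [ 2.52  3.58 -0.82] inward 4.11 tang -1.44 |F| 4.35 rot [-3.142 -0.     3.092]
  -> 27.5 241.0 dp [-1.16 -1.02 -0.  ]
  -> 27.5 244.0 dp [-2.2  -2.02 -0.  ]
  -> 27.5 247.0 dp [-3.28 -2.96 -0.  ]
  -> 27.5 250.0 dp [-4.42 -3.85 -0.  ]
```

```bash
python3 -m creep '[{"dp":[-1.1,-1.1,0],"angular":[0,0,0],"fingers":10},{"dp":[-2.2,-2.1,0],"angular":[0,0,0],"fingers":10},{"dp":[-3.3,-3.0,0],"angular":[0,0,0],"fingers":10},{"dp":[-4.4,-3.9,0],"angular":[0,0,0],"fingers":10},{"dp":[-4.4,-3.9,0],"angular":[0,0,0],"fingers":10}]' >/dev/null
python3 pol.py 27.5 253 27.5 256 27.5 259 27.5 262
```

```text
t 16.75 tcp [552.88 166.37  91.3 ] rho 27.54 th -109.9 | plate xy [ -6.  -28.6] tipz 27.6 | F [ 0.34  4.08 -1.31] inward 3.32 tang -2.53 |F| 4.18 rot [-3.141 -0.     3.092]
  -> 27.5 253.0 dp [-1.15 -0.76 -0.  ]
  -> 27.5 256.0 dp [-2.37 -1.52 -0.  ]
  -> 27.5 259.0 dp [-3.63 -2.22 -0.  ]
  -> 27.5 262.0 dp [-4.93 -2.85 -0.  ]
```

```bash
python3 -m creep '[{"dp":[-1.1,-0.8,0],"angular":[0,0,0],"fingers":10},{"dp":[-2.3,-1.6,0],"angular":[0,0,0],"fingers":10},{"dp":[-3.6,-2.3,0],"angular":[0,0,0],"fingers":10},{"dp":[-4.9,-2.9,0],"angular":[0,0,0],"fingers":10},{"dp":[-4.9,-2.9,0],"angular":[0,0,0],"fingers":10}]' >/dev/null
python3 pol.py 27.4 265 27.4 268 27.4 271 27.4 274
```

```text
t 17.17 tcp [557.89 163.21  91.37] rho 27.46 th -97.5 | plate xy [ -0.2 -29.9] tipz 27.7 | F [ 0.51  2.95 -2.01] inward 2.86 tang -1.11 |F| 3.07 rot [-3.141  0.     3.092]
  -> 27.4 265.0 dp [-1.13 -0.41  0.  ]
  -> 27.4 268.0 dp [-2.48 -0.9   0.  ]
  -> 27.4 271.0 dp [-3.85 -1.32  0.  ]
  -> 27.4 274.0 dp [-5.24 -1.67  0.  ]
```

```bash
python3 -m creep '[{"dp":[-1.1,-0.6,0],"angular":[0,0,0],"fingers":10},{"dp":[-2.4,-1.1,0],"angular":[0,0,0],"fingers":10},{"dp":[-3.8,-1.5,0],"angular":[0,0,0],"fingers":10},{"dp":[-5.2,-1.9,0],"angular":[0,0,0],"fingers":10},{"dp":[-5.2,-1.9,0],"angular":[0,0,0],"fingers":10}]' >/dev/null
python3 pol.py 27.3 277 27.3 280 27.3 283 27.3 286
```

```text
t 17.58 tcp [562.95 161.2   91.36] rho 27.50 th -86.1 | plate xy [  5.3 -30.2] tipz 27.7 | F [-0.87  4.25 -1.2 ] inward 3.91 tang -2.20 |F| 4.48 rot [-3.142  0.     3.092]
  -> 27.3 277.0 dp [-1.51 -0.09  0.  ]
  -> 27.3 280.0 dp [-2.92 -0.29  0.  ]
  -> 27.3 283.0 dp [-4.35 -0.41  0.  ]
  -> 27.3 286.0 dp [-5.77 -0.46  0.  ]
```

```bash
python3 -m creep '[{"dp":[-1.5,-0.2,0],"angular":[0,0,0],"fingers":10},{"dp":[-2.9,-0.4,0],"angular":[0,0,0],"fingers":10},{"dp":[-4.3,-0.5,0],"angular":[0,0,0],"fingers":10},{"dp":[-5.7,-0.5,0],"angular":[0,0,0],"fingers":10},{"dp":[-5.7,-0.5,0],"angular":[0,0,0],"fingers":10}]' >/dev/null
python3 pol.py 27.2 289 27.2 292 27.2 295 27.2 298
```

```text
t 18.00 tcp [568.52 160.41  91.31] rho 27.34 th -74.4 | plate xy [ 10.8 -29.1] tipz 27.6 | F [-0.86  2.48 -1.38] inward 2.51 tang -1.23 |F| 2.79 rot [-3.141 -0.     3.092]
  -> 27.2 289.0 dp [-1.6   0.17 -0.  ]
  -> 27.2 292.0 dp [-3.02  0.27 -0.  ]
  -> 27.2 295.0 dp [-4.44  0.44 -0.  ]
  -> 27.2 298.0 dp [-5.84  0.69 -0.  ]
```

```bash
python3 -m creep '[{"dp":[-1.6,-0.1,0],"angular":[0,0,0],"fingers":10},{"dp":[-3.0,0,0],"angular":[0,0,0],"fingers":10},{"dp":[-4.4,0.1,0],"angular":[0,0,0],"fingers":10},{"dp":[-5.8,0.4,0],"angular":[0,0,0],"fingers":10},{"dp":[-5.8,0.4,0],"angular":[0,0,0],"fingers":10}]' >/dev/null
python3 pol.py 27.2 301 27.2 304 27.2 307 27.2 310
```

```text
t 18.42 tcp [574.27 160.57  91.3 ] rho 27.42 th -62.3 | plate xy [ 16.1 -27. ] tipz 27.6 | F [-2.99  3.56 -1.6 ] inward 4.09 tang -2.63 |F| 4.86 rot [-3.141 -0.     3.092]
  -> 27.2 301.0 dp [-1.49  0.57 -0.  ]
  -> 27.2 304.0 dp [-2.86  0.96 -0.  ]
  -> 27.2 307.0 dp [-4.21  1.42 -0.  ]
  -> 27.2 310.0 dp [-5.53  1.95 -0.  ]
```

```bash
python3 -m creep '[{"dp":[-1.4,0.5,0],"angular":[0,0,0],"fingers":10},{"dp":[-2.8,0.9,0],"angular":[0,0,0],"fingers":10},{"dp":[-4.2,1.4,0],"angular":[0,0,0],"fingers":10},{"dp":[-5.5,1.9,0],"angular":[0,0,0],"fingers":10},{"dp":[-5.5,1.9,0],"angular":[0,0,0],"fingers":10}]' >/dev/null
python3 pol.py 27 313 27 316 27 319 27 322
```

```text
t 18.83 tcp [579.96 162.17  91.36] rho 27.29 th -49.9 | plate xy [ 21.  -23.6] tipz 27.7 | F [-3.57  1.89 -1.35] inward 3.20 tang -2.82 |F| 4.26 rot [-3.141 -0.     3.092]
  -> 27.0 313.0 dp [-1.12  0.85 -0.  ]
  -> 27.0 316.0 dp [-2.37  1.51 -0.  ]
  -> 27.0 319.0 dp [-3.58  2.24 -0.  ]
  -> 27.0 322.0 dp [-4.76  3.03 -0.  ]
```

```bash
python3 -m creep '[{"dp":[-1.2,0.8,0],"angular":[0,0,0],"fingers":10},{"dp":[-2.5,1.4,0],"angular":[0,0,0],"fingers":10},{"dp":[-3.7,2.2,0],"angular":[0,0,0],"fingers":10},{"dp":[-4.9,3.0,0],"angular":[0,0,0],"fingers":10},{"dp":[-4.9,3.0,0],"angular":[0,0,0],"fingers":10}]' >/dev/null
python3 pol.py 27 325 27 328 27 331 27 334
```

```text
t 19.25 tcp [585.17 165.11  91.42] rho 27.04 th -37.3 | plate xy [ 24.9 -19.1] tipz 27.7 | F [-2.68  1.38 -1.22] inward 2.82 tang -1.59 |F| 3.24 rot [3.142 0.    3.092]
  -> 27.0 325.0 dp [-0.83  0.69  0.  ]
  -> 27.0 328.0 dp [-1.91  1.59  0.  ]
  -> 27.0 331.0 dp [-2.94  2.56  0.  ]
  -> 27.0 334.0 dp [-3.93  3.57  0.  ]
```

```bash
python3 -m creep '[{"dp":[-1.0,0.6,0],"angular":[0,0,0],"fingers":10},{"dp":[-2.1,1.5,0],"angular":[0,0,0],"fingers":10},{"dp":[-3.1,2.5,0],"angular":[0,0,0],"fingers":10},{"dp":[-4.1,3.5,0],"angular":[0,0,0],"fingers":10},{"dp":[-4.1,3.5,0],"angular":[0,0,0],"fingers":10}]' >/dev/null
python3 pol.py 26.9 337 26.9 340 26.9 343 26.9 346
```

```text
t 19.67 tcp [589.34 168.47  91.39] rho 27.06 th -25.9 | plate xy [ 27.7 -14.6] tipz 27.7 | F [-3.27  1.57 -1.99] inward 3.63 tang -1.29 |F| 3.85 rot [3.142 0.    3.092]
  -> 26.9 337.0 dp [-0.78  1.14  0.  ]
  -> 26.9 340.0 dp [-1.65  2.25  0.  ]
  -> 26.9 343.0 dp [-2.46  3.41  0.  ]
  -> 26.9 346.0 dp [-3.2  4.6  0. ]
```

```bash
python3 -m creep '[{"dp":[-0.8,1.1,0],"angular":[0,0,0],"fingers":10},{"dp":[-1.7,2.2,0],"angular":[0,0,0],"fingers":10},{"dp":[-2.5,3.4,0],"angular":[0,0,0],"fingers":10},{"dp":[-3.2,4.6,0],"angular":[0,0,0],"fingers":10},{"dp":[-3.2,4.6,0],"angular":[0,0,0],"fingers":10}]' >/dev/null
python3 pol.py 26.8 349 26.8 352 26.8 355 26.8 358
```

```text
t 20.08 tcp [592.72 172.85  91.38] rho 26.89 th -14.2 | plate xy [29.5 -9.3] tipz 27.7 | F [-3.21  0.06 -2.11] inward 2.93 tang -1.75 |F| 3.41 rot [-3.142  0.     3.092]
  -> 26.8 349.0 dp [-0.64  1.34  0.  ]
  -> 26.8 352.0 dp [-1.26  2.6   0.  ]
  -> 26.8 355.0 dp [-1.81  3.89  0.  ]
  -> 26.8 358.0 dp [-2.29  5.21 -0.  ]
```

```bash
python3 -m creep '[{"dp":[-0.8,1.3,0],"angular":[0,0,0],"fingers":10},{"dp":[-1.4,2.6,0],"angular":[0,0,0],"fingers":10},{"dp":[-1.9,3.9,0],"angular":[0,0,0],"fingers":10},{"dp":[-2.4,5.2,0],"angular":[0,0,0],"fingers":10},{"dp":[-2.4,5.2,0],"angular":[0,0,0],"fingers":10}]' >/dev/null
python3 pol.py 26.7 1 26.7 4 26.7 7 26.7 10
```

```text
t 20.50 tcp [595.28 177.93  91.37] rho 26.82 th -2.0 | plate xy [30.2 -3.7] tipz 27.7 | F [-3.87 -0.36 -1.85] inward 3.70 tang -1.73 |F| 4.08 rot [-3.142 -0.     3.092]
  -> 26.7 1.0 dp [-0.29  1.38 -0.  ]
  -> 26.7 4.0 dp [-0.63  2.73 -0.  ]
  -> 26.7 7.0 dp [-0.9  4.1 -0. ]
  -> 26.7 10.0 dp [-1.09  5.49 -0.  ]
```

One more arc, overlapping the start and staying on the mark side, then a short dwell.

```bash
python3 -m creep '[{"dp":[-0.3,1.4,0],"angular":[0,0,0],"fingers":10},{"dp":[-0.6,2.7,0],"angular":[0,0,0],"fingers":10},{"dp":[-0.9,4.1,0],"angular":[0,0,0],"fingers":10},{"dp":[-1.0,5.0,0],"angular":[0,0,0],"fingers":10},{"dp":[-1.0,5.0,0],"angular":[0,0,0],"fingers":10}]' >/dev/null
python3 pol.py
python3 -m creep '[{"dp":[0,0,0],"angular":[0,0,0],"fingers":10},{"dp":[0,0,0],"angular":[0,0,0],"fingers":10},{"dp":[0,0,0],"angular":[0,0,0],"fingers":10}]' >/dev/null
python3 pol.py 0.1 0
python3 - <<'E'
from h import *
s=optics.grab_frame('side')
crop(s,130,230,260,360,5,'pics/s7c.png')
E
```

```text
t 20.92 tcp [596.56 182.87  91.43] rho 26.70 th 8.9 | plate xy [29.8  1.4] tipz 27.7 | F [-2.33 -2.09 -1.11] inward 2.13 tang -2.42 |F| 3.22 rot [-3.142  0.     3.092]
t 21.17 tcp [596.51 182.7   91.42] rho 26.68 th 8.6 | plate xy [29.8  1.2] tipz 27.7 | F [-3.13 -0.37 -2.06] inward 3.22 tang -0.89 |F| 3.34 rot [3.142 0.    3.092]
  -> 0.1 0.0 dp [26.33  3.66 -0.  ]
```

View pics/s7c.png

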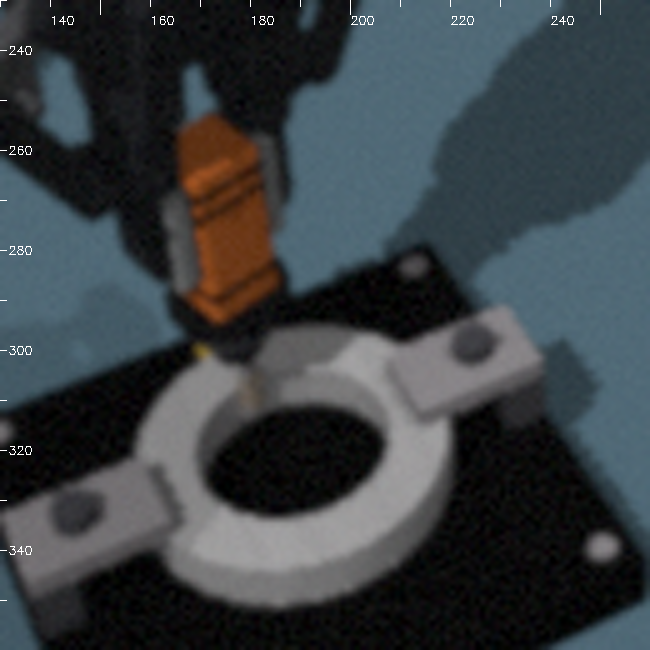

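The blade sits on the wall right beside the mark and the loop is closed. I'll back to the centre, lift and return to the stand.

```bash
python3 -m creep '[{"dp":[8,1,0],"angular":[0,0,0],"fingers":10},{"dp":[18,2.5,0],"angular":[0,0,0],"fingers":10},{"dp":[26,3.5,0],"angular":[0,0,0],"fingers":10},{"dp":[26,3.5,-15],"angular":[0,0,0],"fingers":10},{"dp":[26,3.5,-45],"angular":[0,0,0],"fingers":10}]' 
python3 -m creep '[{"dp":[0,0,-30],"angular":[0,0,0],"fingers":10},{"dp":[0,-10,-45],"angular":[0,0,0],"fingers":10},{"dp":[1,-40,-45],"angular":[0,0,0],"fingers":10},{"dp":[2,-80,-45],"angular":[0,0,0],"fingers":10},{"dp":[3,-120,-45],"angular":[0,0,0],"fingers":10}]' 
python3 go.py 547.5 -141.7 180 1.521
```

```text
clock: 21.63
eef_pos: [567.3, 187.2, 133.8]
tcp_rot: [-3.14, -0.006, 3.092]
contact_force: [0.7, -0.7, -2.0]
opening: 0.247
clock: 22.05
eef_pos: [561.3, 67.7, 182.2]
tcp_rot: [3.141, 0.002, 3.094]
contact_force: [1.2, -1.4, -1.3]
opening: 0.245
t 22.05 pos [561.32  67.68 182.19] F [ 1.18 -1.41 -1.31] ja 1.5234 op 0.245
dp [   3.89 -209.8     2.09] ang [0.0004 0.0022 0.0024]
```

```bash
python3 -m creep '[{"dp":[1,-40,0],"angular":[0,0,0],"fingers":10},{"dp":[2,-80,0],"angular":[0,0,0],"fingers":10},{"dp":[3,-120,0],"angular":[0,0,0],"fingers":10},{"dp":[4,-155,0],"angular":[0,0,0],"fingers":10},{"dp":[4,-185,0],"angular":[0,0,0],"fingers":10}]' >/dev/null
python3 -m creep '[{"dp":[0,-12,0],"angular":[0,0,0],"fingers":10},{"dp":[0,-20,0],"angular":[0,0,0],"fingers":10},{"dp":[0,-22,0],"angular":[0,0,0],"fingers":10},{"dp":[0,-22,0],"angular":[0,0,0],"fingers":10},{"dp":[0,-22,0],"angular":[0,0,0],"fingers":10}]' >/dev/null
python3 -m creep '[{"dp":[0,0,0],"angular":[0,0,0],"fingers":10},{"dp":[0,0,0],"angular":[0,0,0],"fingers":10},{"dp":[0,0,0],"angular":[0,0,0],"fingers":10}]' >/dev/null
python3 go.py 547.5 -141.7 145 1.521
```

```text
t 23.13 pos [ 547.53 -137.87  181.37] F [-0.95 -0.61 -1.  ] ja 1.5221 op 0.25
dp [-0.16 -3.83 36.37] ang [ 0.0001 -0.0001  0.0011]
```

```bash
python3 -m creep '[{"dp":[0,-2,10],"angular":[0,0,0],"fingers":10},{"dp":[0,-3.8,20],"angular":[0,0,0],"fingers":10},{"dp":[0,-3.8,30],"angular":[0,0,0],"fingers":10},{"dp":[0,-3.8,36],"angular":[0,0,0],"fingers":10},{"dp":[0,-3.8,36],"angular":[0,0,0],"fingers":10}]' >/dev/null
python3 -m creep '[{"dp":[0,0,0],"angular":[0,0,0],"fingers":10},{"dp":[0,0,0],"angular":[0,0,0],"fingers":10},{"dp":[0,0,0],"angular":[0,0,0],"fingers":10}]' >/dev/null
python3 go.py 547.5 -141.7 145 1.521
python3 - <<'E'
from h import *
s=optics.grab_frame('side');t=optics.grab_frame('top')
crop(s,280,110,380,250,5,'pics/s8c.png');cv2.imwrite('pics/t8.png',t)
p=r.sense()['eef_pos']
for ox,oy in ((-3,0),(-3.6,-.9)):
    b=p+[ox,oy,-63.7]; print(proj('side',[b,b+[0,0,46]]).round(1).tolist())
print('rim',proj('side',[[544.2,-142.2,70]]))
E
```

```text
t 23.8 pos [ 547.58 -142.64  145.8 ] F [ 0.5  -0.68 -1.12] ja 1.5209 op 0.25
dp [0.12 0.93 0.8 ] ang [-0.0002  0.0007 -0.0001]
[[329.2, 199.7], [331.2, 178.5]]
[[329.8, 199.7], [331.8, 178.4]]
rim [[328.76552565 205.2762844 ]]
```

View pics/s8c.png

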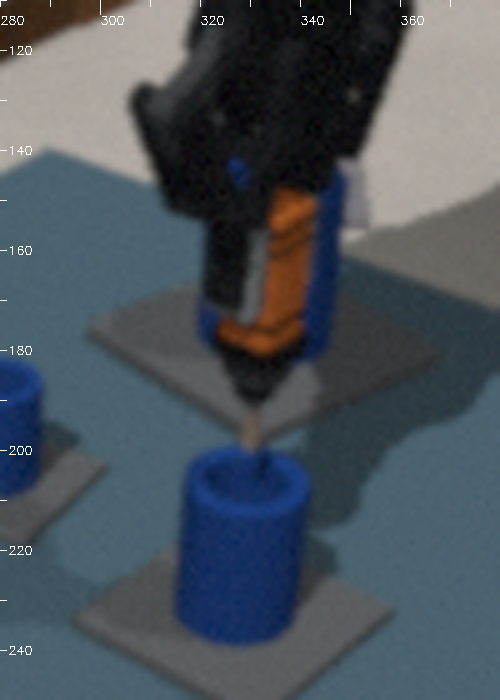

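View pics/t8.png

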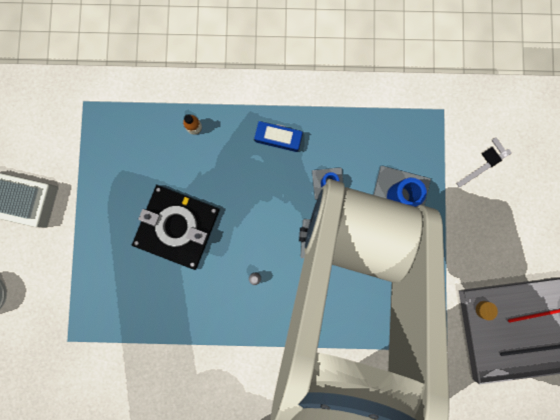

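```bash
python3 - <<'E'
from h import *
print(atz('side',329.1,204.8,70),atz('side',329.3,206.4,70))
print('tip at z82', atz('side',329.4,199.0,82.1))
E
python3 - <<'E'
# bigger crop for pixel reading
from h import *
s=optics.grab_frame('side')
crop(s,305,175,355,245,11,'pics/s9c.png')
cv2.imwrite('pics/s9.png',s)
E
```

```text
[ 544.587842   -143.92030272   70.        ] [ 541.38819657 -139.74756887   70.        ]
tip at z82 [ 545.70348293 -144.93063169   82.1       ]
```

View pics/s9c.png

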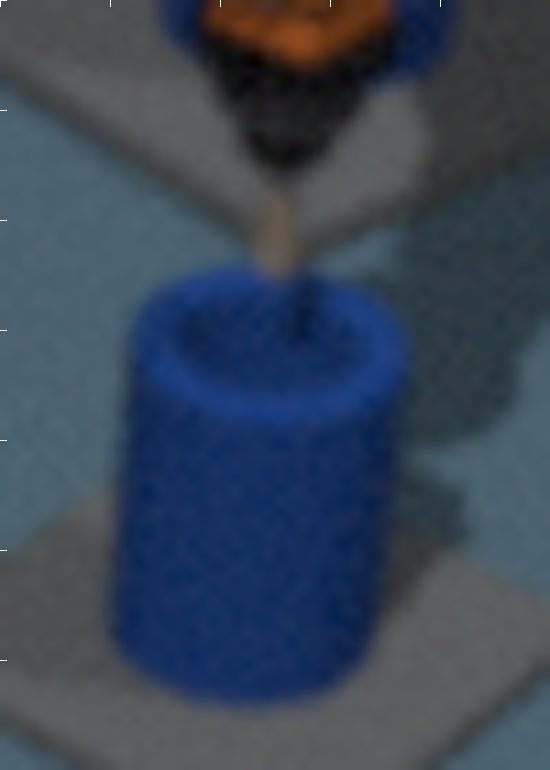

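The rim centre reads (329.2,205.7) and the blade tip (329.3,199.2), so the axis sits about 2 mm beyond the rim's centre. I'll correct by (−0.6,+1.7) mm and lower until the boss is just above the rim.

```bash
python3 -m creep '[{"dp":[0.6,1.7,0],"angular":[0,0,0],"fingers":10},{"dp":[0.6,1.7,12],"angular":[0,0,0],"fingers":10},{"dp":[0.6,1.7,25],"angular":[0,0,0],"fingers":10},{"dp":[0.6,1.7,36],"angular":[0,0,0],"fingers":10},{"dp":[0.6,1.7,40],"angular":[0,0,0],"fingers":10}]' >/dev/null
python3 -m creep '[{"dp":[0,0,0],"angular":[0,0,0],"fingers":10},{"dp":[0,0,0],"angular":[0,0,0],"fingers":10},{"dp":[0,0,0],"angular":[0,0,0],"fingers":10}]' >/dev/null
python3 go.py 547 -141 87.7 1.521
python3 - <<'E'
from h import *
s=optics.grab_frame('side')
crop(s,305,175,355,245,11,'pics/s10c.png')
E
```

```text
t 24.62 pos [ 547.05 -140.91  105.72] F [-0.66  0.03 -0.93] ja 1.5209 op 0.247
dp [ 0.06 -0.09 18.02] ang [-0.0001  0.0006 -0.0001]
```

View pics/s10c.png

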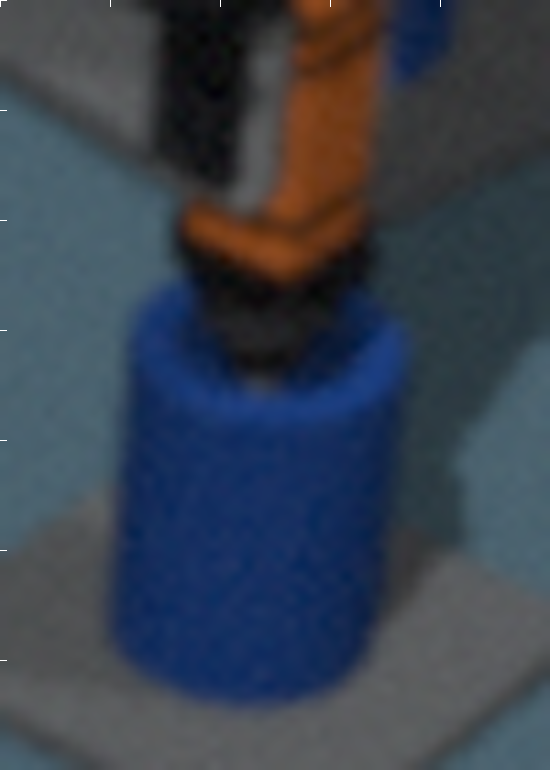

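The boss is about to enter, well centred in the mouth. I'll lower slowly and watch the force.

```bash
python3 -m creep '[{"dp":[0,0,2],"angular":[0,0,0],"fingers":10},{"dp":[0,0,4],"angular":[0,0,0],"fingers":10},{"dp":[0,0,6],"angular":[0,0,0],"fingers":10},{"dp":[0,0,8],"angular":[0,0,0],"fingers":10},{"dp":[0,0,9],"angular":[0,0,0],"fingers":10}]' >/dev/null
python3 go.py 547 -141 87.7 1.521
python3 -m creep '[{"dp":[0,0,2],"angular":[0,0,0],"fingers":10},{"dp":[0,0,4],"angular":[0,0,0],"fingers":10},{"dp":[0,0,6],"angular":[0,0,0],"fingers":10},{"dp":[0,0,7],"angular":[0,0,0],"fingers":10},{"dp":[0,0,7],"angular":[0,0,0],"fingers":10}]' >/dev/null
python3 go.py 547 -141 87.7 1.521
```

```text
t 25.08 pos [ 546.54 -140.73   96.1 ] F [-0.61 -0.74 -1.35] ja 1.521 op 0.248
dp [-0.48 -0.24  8.4 ] ang [ 0.0001 -0.0003 -0.    ]
t 25.5 pos [ 546.52 -140.74   89.09] F [-0.62 -0.45 -1.77] ja 1.521 op 0.247
dp [-0.5  -0.23  1.39] ang [ 0.0001 -0.0005 -0.    ]
```

```bash
python3 -m creep '[{"dp":[0,0,0.7],"angular":[0,0,0],"fingers":10},{"dp":[0,0,1.4],"angular":[0,0,0],"fingers":10},{"dp":[0,0,1.4],"angular":[0,0,0],"fingers":10},{"dp":[0,0,1.4],"angular":[0,0,0],"fingers":10}]' >/dev/null
python3 go.py 547 -141 87.7 1.521
python3 - <<'E'
from h import *
s=optics.grab_frame('side')
crop(s,305,165,355,235,11,'pics/s11c.png')
E
```

```text
t 25.83 pos [ 546.72 -140.78   88.02] F [-0.18 -0.56 -1.42] ja 1.521 op 0.245
dp [-0.29 -0.2   0.32] ang [0. 0. 0.]
```

View pics/s11c.png

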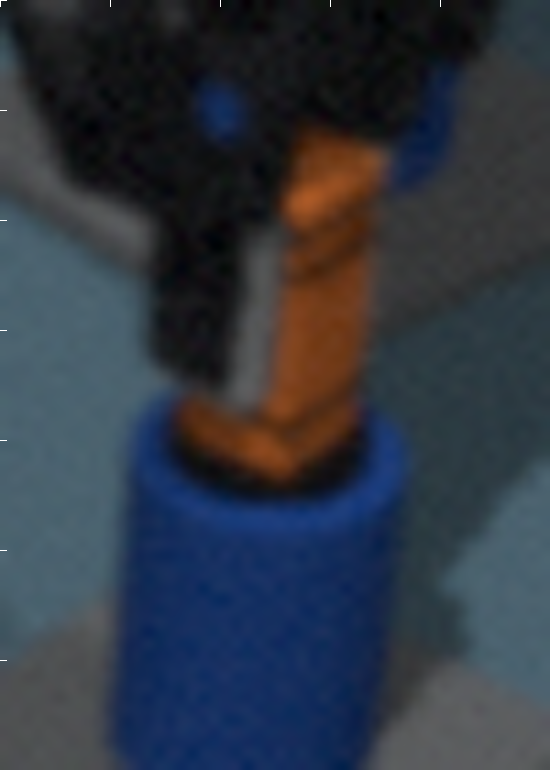

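The collar is at the rim. I'll lower another half millimetre and open.

```bash
python3 -m creep '[{"dp":[0,0,0.5],"angular":[0,0,0],"fingers":10},{"dp":[0,0,0.5],"angular":[0,0,0],"fingers":10},{"dp":[0,0,0.5],"angular":[0,0,0],"fingers":24},{"dp":[0,0,0.5],"angular":[0,0,0],"fingers":30},{"dp":[0,0,0.5],"angular":[0,0,0],"fingers":50}]'
python3 -m creep '[{"dp":[0,0,0],"angular":[0,0,0],"fingers":80},{"dp":[0,0,0],"angular":[0,0,0],"fingers":85},{"dp":[0,0,0],"angular":[0,0,0],"fingers":85},{"dp":[0,0,0],"angular":[0,0,0],"fingers":85}]'
python3 - <<'E'
from h import *
s=optics.grab_frame('side')
crop(s,280,120,380,250,5,'pics/s12c.png')
E
```

```text
clock: 26.3
eef_pos: [546.8, -140.8, 87.5]
tcp_rot: [-3.142, 0.0, 3.092]
contact_force: [-0.0, -0.5, -0.1]
opening: 0.48
clock: 26.63
eef_pos: [546.7, -140.8, 87.5]
tcp_rot: [3.142, 0.0, 3.092]
contact_force: [0.4, 0.2, -0.4]
opening: 0.993
```

View pics/s12c.png

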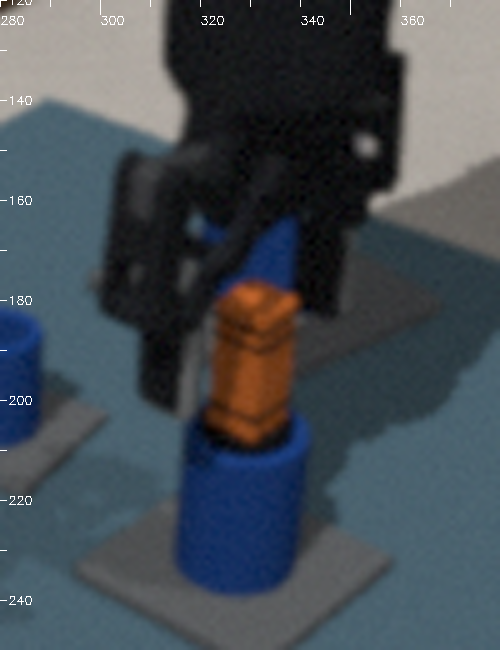

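The tool is released and hangs upright in the stand, with the fingers clear. I'll retreat upward, then move aside so the top camera can see.

```bash
python3 -m creep '[{"dp":[0,0,-15],"angular":[0,0,0],"fingers":85},{"dp":[0,0,-45],"angular":[0,0,0],"fingers":85},{"dp":[0,0,-85],"angular":[0,0,0],"fingers":85},{"dp":[0,0,-115],"angular":[0,0,0],"fingers":85},{"dp":[0,0,-125],"angular":[0,0,0],"fingers":85}]'
python3 -m creep '[{"dp":[30,40,0],"angular":[0,0,0],"fingers":85},{"dp":[60,80,0],"angular":[0,0,0],"fingers":85},{"dp":[90,120,0],"angular":[0,0,0],"fingers":85},{"dp":[110,150,0],"angular":[0,0,0],"fingers":85},{"dp":[130,180,0],"angular":[0,0,0],"fingers":85}]'
python3 -m creep '[{"dp":[10,40,0],"angular":[0,0,0],"fingers":85},{"dp":[20,70,0],"angular":[0,0,0],"fingers":85},{"dp":[20,75,0],"angular":[0,0,0],"fingers":85},{"dp":[20,75,0],"angular":[0,0,0],"fingers":85},{"dp":[20,75,0],"angular":[0,0,0],"fingers":85}]'
python3 - <<'E'
from h import *
s=optics.grab_frame('side');t=optics.grab_frame('top')
cv2.imwrite('pics/s13.png',s);cv2.imwrite('pics/t13.png',t)
crop(s,290,165,370,260,6,'pics/s13c.png');crop(t,295,210,350,265,10,'pics/t13c.png')
E
```

```text
clock: 27.1
eef_pos: [548.9, -141.4, 217.4]
tcp_rot: [-3.14, 0.006, 3.092]
contact_force: [0.9, 0.1, 0.4]
opening: 0.992
clock: 27.52
eef_pos: [431.2, 34.7, 212.1]
tcp_rot: [3.142, -0.0, 3.091]
contact_force: [1.6, 1.0, 0.2]
opening: 0.994
clock: 27.93
eef_pos: [416.7, 109.5, 212.2]
tcp_rot: [-3.141, -0.0, 3.093]
contact_force: [-0.3, 0.1, 0.3]
opening: 1.0
```

View pics/t13.png

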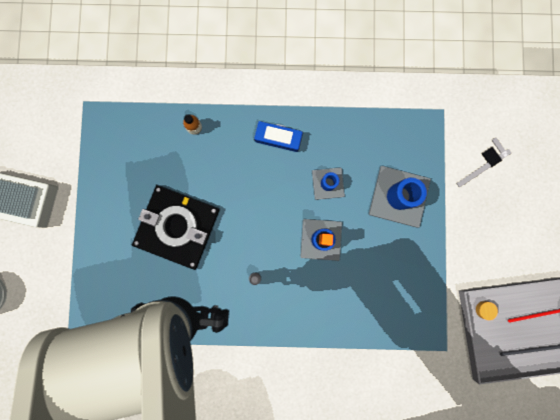

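View pics/t13c.png

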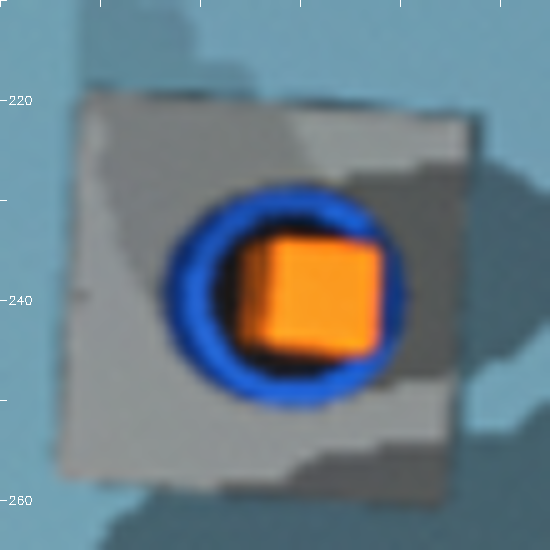

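View pics/s13c.png

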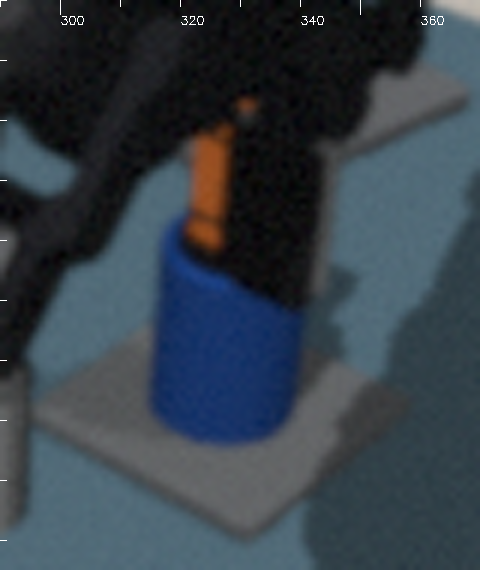

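The top view shows the tool upright in the middle stand, its handle top about 1 mm from where it began. The objective (254,279), box (278,136) and bottle (192,123) are unmoved, and the arm is clear of everything. Handing in.

Run:
```python
from rig import r
s=r.sense(); print(s['clock'],s['qvel'].round(3),s['contact_force'].round(2)); print(r.sign_off())
```

```text
28.0333 [-0.01  -0.002 -0.002  0.003  0.     0.004] [ 0.83 -0.12  0.5 ]
the job is handed in; nothing more can be done
None
```

I deburred the full circle and put the tool back in its stand. The job was handed in at 28.0 s of the 72 s allowed; no verdict was reported.

- **Circle:** I lowered the blade to about 8.8 mm below the ring's top and touched the edge on the mark side. I then went counter-clockwise in 12° arcs, past the start by about 10°, and corrected the pressure from the force reading after each arc.
- **Force:** After the first contact, the horizontal force at the end of each arc was 2.8–4.9 N, mostly 3–4.5 N. That is slightly under 4 N on average and well below 9 N. I read it only between arcs, with about ±0.5 N of noise, so peaks within an arc were not seen.
- **Tool:** The last pictures show it upright and released in the middle-sized stand, collar on the rim. Its handle top is about 1 mm from where it started.
- **Surroundings:** The objective, slide box and bottle look unmoved in the top view. The gripper was open and well clear at hand-in.

**Checks that disagreed:**
- When the gripper first closed, it pushed the tool onto the rim with about 8 N and the hand shifted 3–4 mm. I allowed for that offset afterwards.
- The hole centre found by feel was about 1 mm from the one seen in the pictures.
- Blade stiffness measured by hand position came out a little softer than 2.5 N per mm, so I went by the force reading instead.
- In the last side view the arm partly hid the tool. That it is fully home rests on the side view just after release and the final top view.

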